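# Clamp a plate in the engraver's cam vise and clear the bench

### The job

Set up the brass plate for engraving. Take the T-key from its stand, put it fully into the vise's spindle and turn it anticlockwise to open the jaws wide; lay the plate flat on the bed, lengthwise between the jaws and about in the middle of their width; turn the key clockwise until the jaws grip the plate, and stand the key back in its stand. Also clear the bench: put every steel setting block lying on it fully down into its own pocket of the wooden case (each pocket fits one length), and leave the mug, hammer, spectacle case and jar where they are.

Things in the scene. Friction and masses are not known exactly. Their poses are not given: they have to be found in the camera images.
- vise: Low bench vise, fixed, 116 mm (its x) by 262 mm (y). Origin at bench level under the middle of the plate's place. From its +y to -y: fixed jaw (face at y = +42 mm, top 42 mm up, 104 mm wide), flat bed (top 30 mm up, 86 mm wide), moving jaw (face at y = -54 mm when open, top 40 mm up), grey housing (74 mm wide, top 50 mm up) with the round upright cam spindle, axis at x = 0, y = -120 mm.
- bed (a point): Point on top of the vise's bed, 30 mm above the bench, in the middle of the clamped plate's place (84 mm along y between the jaws); axes as the vise's. Between the jaws nothing stands above the bed, so fingers can come down on both sides (x) of the plate.
- socket (a point): Centre of the mouth of the key socket in the top of the vise's cam spindle, a round steel head 47 mm across whose top is 60 mm above the bench. The socket is square, 16 mm wide, with sides along this point's x and y, 30 mm deep. The point turns with the spindle; z up.
- spindle (a joint): Angle of the vise's cam spindle in rad: 0 jaws wide open, growing as it is turned clockwise seen from above, stop at 1.4. It starts shut, 1.34 to 1.4, too narrow for the plate. It moves the jaw 9 mm per rad, takes about 0.2 Nm, grips the plate at about 1.33 (then hardly turns further) and stays where it is left. Only the key turns it.
- jaw (a joint): Travel of the moving jaw towards the fixed jaw in m, driven by the spindle: 0 wide open (96 mm between the jaws), 0.012 when it grips an 84 mm long plate.
- plate: Plain brass plate to be engraved, 84 mm long (its y), 50 mm wide (its x), 16 mm thick, about 0.55 kg, two dark dots on top; loose, flat on the bench. Origin in the middle of its underside, z up. Its two 50 mm wide ends go against the jaws, either way round.
- key: The vise's dark steel T-key, standing upright in its stand. Origin at the centre of its lower tip, z up the shank: square shank 14 mm wide (sides along its x and y), the lowest 7 mm tapered to 8 mm; on top a flat-sided cross bar 92 mm long (along its x), 15 mm wide, 16 mm high, its middle 88 mm above the tip. 0.28 kg.
- key_home (a point): Centre of the floor of the key's own hole in the key stand, a fixed dark wooden block 64 x 64 mm, 46 mm high: a square hole 16.5 mm wide, 36 mm deep, its floor 10 mm above the bench, sides along this point's x and y. The key stands here with its tip on this point, any quarter turn round.
- case: Fixed flat wooden case for the setting blocks, 132 mm (its x) by 220 mm (its y), 15 mm high, with four long pockets lying along its x, side by side in y, 54 mm apart, from the shortest (-y) to the longest (+y), marked with one to four dark dots. Origin at bench level in its middle.
- slot1 (a point): Centre of the floor of the case's pocket for the 60 mm block (1 dot): 65 mm long (along x) and 33 mm wide, 9 mm deep, floor 6 mm above the bench; z up.
- slot2 (a point): Centre of the floor of the case's pocket for the 75 mm block (2 dots): 80 mm long (along x) and 33 mm wide, 9 mm deep, floor 6 mm above the bench; z up.
- slot3 (a point): Centre of the floor of the case's pocket for the 90 mm block (3 dots): 95 mm long (along x) and 33 mm wide, 9 mm deep, floor 6 mm above the bench; z up.
- slot4 (a point): Centre of the floor of the case's pocket for the 105 mm block (4 dots): 110 mm long (along x) and 33 mm wide, 9 mm deep, floor 6 mm above the bench; z up.
- block1: Steel setting block, 60 mm long (its x), 28 mm wide, 22 mm high, 0.29 kg, 1 dot on top near one end; lies loose on the bench, flat side down, may be absent. Origin in the middle of its underside, z up. In its pocket it stands 13 mm out of the case, either way round.
- block2: Steel setting block, 75 mm long (its x), 28 mm wide, 22 mm high, 0.36 kg, 2 dots on top near one end; lies loose on the bench, flat side down, may be absent. Origin in the middle of its underside, z up. In its pocket it stands 13 mm out of the case, either way round.
- block3: Steel setting block, 90 mm long (its x), 28 mm wide, 22 mm high, 0.43 kg, 3 dots on top near one end; lies loose on the bench, flat side down, may be absent. Origin in the middle of its underside, z up. In its pocket it stands 13 mm out of the case, either way round.
- block4: Steel setting block, 105 mm long (its x), 28 mm wide, 22 mm high, 0.50 kg, 4 dots on top near one end; lies loose on the bench, flat side down, may be absent. Origin in the middle of its underside, z up. In its pocket it stands 13 mm out of the case, either way round.
- mug: White mug, 80 mm across, 92 mm high, to be left alone. Origin under its middle.
- hammer: Small chasing hammer, 200 mm long, lying on the bench, to be left alone.
- glasses_case: Black spectacle case, 66 x 160 x 46 mm, to be left alone. Origin under its middle.
- pin_jar: Small glass jar with a steel lid, 68 mm across, 62 mm high, to be left alone. Origin under its middle.

How it is judged:
By the outcome, as a careful person would: the job done as asked, in the order asked, and still so for the second after the job is handed in, with the robot touching nothing.
Of block1, block2, block3, block4 only 2 to 4 are there at a start; the rules pass over those that are not, and their reading is None.
At some moment in a run one of block1, block2, block3, block4 may be knocked a few centimetres aside while the robot is not near it.
It also fails if it takes over 210 s, if anything falls off the work surface, if the arm or the gripper's body presses on something with over 40 N, if the wrist force passes 120 N, or if a joint passes its speed limit or range.

### The arm

A 7-joint arm with a two-finger parallel gripper is mounted at the origin on the work surface. World frame = base frame: x ahead of the robot, y to its left, z up, the work surface at z = 0. Lengths are in m, angles in rad, forces in N, time in s.
With the tool pointing down it reaches from about 0.425 to 0.975 m from the base axis. Payload 16.7 kg.
Tool frame: the origin (TCP) lies on the centre line of the jaws, within the pads' length; the fingertips stand 14 mm ahead of it and the grasp point (between the pads) lies 5 mm behind it; z points along the fingers, y is the line along which they close (so a half turn about z gives the same grasp; the last joint's range is limited). The gripper opens to 85 mm and grips with 20 to 120 N. Pads are 22 mm wide; open, the fingers measure 114 mm over their backs; the gripper's body (76 mm by 85 mm) begins 54 mm behind the grasp point. The pads swing forward as they close: fully open they stand 13 mm farther back than shut.
Start: joints at [0.997, 0.426, 0.074, 1.606, -0.034, 1.111, -0.067], TCP at [0.278, -0.615, 0.245] pointing down, gripper open.
Joint ranges: [-2.85, 2.85], [-0.5, 2.14], [-1.23, 1.37], [0.21, 2.46], [-1.02, 4.16], [0.16, 2.05], [-2.73, 2.73]. Speed limits (rad/s): [1.89, 1.89, 2.39, 2.39, 3.01, 3.01, 3.01].

### API

Orientations are given as a unit quaternion [x, y, z, w].
In Python, from rig import manip gives the robot as it stands.
- The arm moves only by the shell command python3 -m jog 'ROWS' [FORCE]. ROWS is JSON, a list that holds one entry, the list of rows, each a list of 7 numbers: the shift along the tool's x, y, z in m, then the turn, a rotation vector about the tool's x, y, z in degrees, then the opening, from 0 (shut) to 1 (fully open). In form: [[[tx, ty, tz, rx, ry, rz, gripper], ...]]. A call has 1 to 8 rows; each row shifts and turns the commanded pose from where the row before left it, along the tool's axes as they then stand; what a row does not reach is not made up. A row lasts 1/10 s, in which the tool goes at most 50 mm and 8.59 degrees, less where a joint would pass 70% of its speed; a pose out of reach is approached as far as the arm can. A call with a gripper value outside its range is refused whole. The fingers move at their own pace and stop on an object; FORCE is the grip in N (left out, the last holds). Time passes only in rows, so rows that do not move let the fingers close. It gives the time, the measured TCP pose, the force, the opening and the grip force at its end, in the units of the state.
- manip.observe(): the state, without advancing time (a new reading comes with each control period).
- manip.get_image(name): name is "side" or "top"; returns a dict with "image" (384x512x3 uint8, red, green, blue), "K" (3x3 intrinsics, pixels), "R" (3x3) and "t" (3): a world point X has camera coordinates R X + t. Camera axes: x right, y down, z forward; pixel columns grow to the right and rows downward; lengths in m; the calibration is good to about 2 mm. A picture is of the moment at which its call begins. There is no depth.
- manip.close_job(): hands the job in; it is judged then, once.
The state is a dict: "t": time; "joint_positions": joint angles; "qd": joint speeds; "effort": joint torques, N m; "tool_pos": TCP position; "eef_rot": TCP orientation; "force": force on the tool from outside, world axes, zero at the start; "ft_torque": the same for the moment, N m; "opening": opening from 0.0 (shut) to 1.0 (fully open); "grip_force": force on a finger pad.
Only numpy, scipy, OpenCV 4.12 (cv2) and the standard library are available. Lean on these libraries where they do the work, as an engineer would, in place of code of your own. Each camera call takes 0.05 s, during which the arm holds its last target. There are 200 camera calls.

## Working session

There is one attempt and no reset: what is moved stays moved. The work goes in short steps, Python scripts to look and compute and a shell command to move; the robot and the scene stay as the last step left them, time stands still between calls to the robot, and variables do not carry over. Pictures are saved under pics/ and viewed, at most 14 in all, crops included, and the job is handed in when it is done.

```bash
ls; mkdir -p pics; python3 - <<'E'
from rig import manip
import cv2
s=manip.observe(); print(s)
for n in("top","side"):
    d=manip.get_image(n); print(n,d["K"],d["R"],d["t"])
    cv2.imwrite(f"pics/{n}0.png",cv2.resize(d["image"][:,:,::-1],(800,600),interpolation=cv2.INTER_CUBIC))
E
```

```text
pics
{'t': 0.0, 'joint_positions': array([ 0.99653008,  0.42673982,  0.0738395 ,  1.60661189, -0.03410608,
        1.1107932 , -0.06708696]), 'qd': array([ 2.70797525e-05, -2.15893598e-03,  5.12453214e-04, -1.03955492e-03,
       -3.88112270e-04, -7.81420363e-04,  9.35856922e-04]), 'effort': array([ 2.15652966e-03, -9.49808550e+01,  3.76257509e+00, -4.63515186e+01,
        1.93544256e-02,  9.98569391e-03,  1.50125322e-05]), 'tool_pos': array([ 0.27799426, -0.61466768,  0.24460287]), 'eef_rot': array([ 9.77532318e-01,  2.10784605e-01, -1.78126370e-04, -6.21569129e-04]), 'force': array([ 0.26364561, -0.95607241, -0.54333944]), 'ft_torque': array([0.01231554, 0.02962231, 0.02999147]), 'grip_force': 0.0, 'opening': 0.9950794314600242}
top [[382.1169247    0.         255.99800023]
 [  0.         382.1169247  189.99310343]
 [  0.           0.           1.        ]] [[ 0.02644217 -0.99956238  0.01326119]
 [-0.99423024 -0.02767604 -0.10363527]
 [ 0.10395693 -0.01044434 -0.99452696]] [-0.00568546  0.58092126  1.50075637]
side [[369.86613623   0.         257.66019901]
 [  0.         369.86613623 186.1618021 ]
 [  0.           0.           1.        ]] [[-0.92973995 -0.3675741   0.02174629]
 [-0.22717489  0.5261321  -0.81949776]
 [ 0.28978473 -0.76686002 -0.57266964]] [0.55010102 0.17373071 1.12265856]
```

View pics/top0.png

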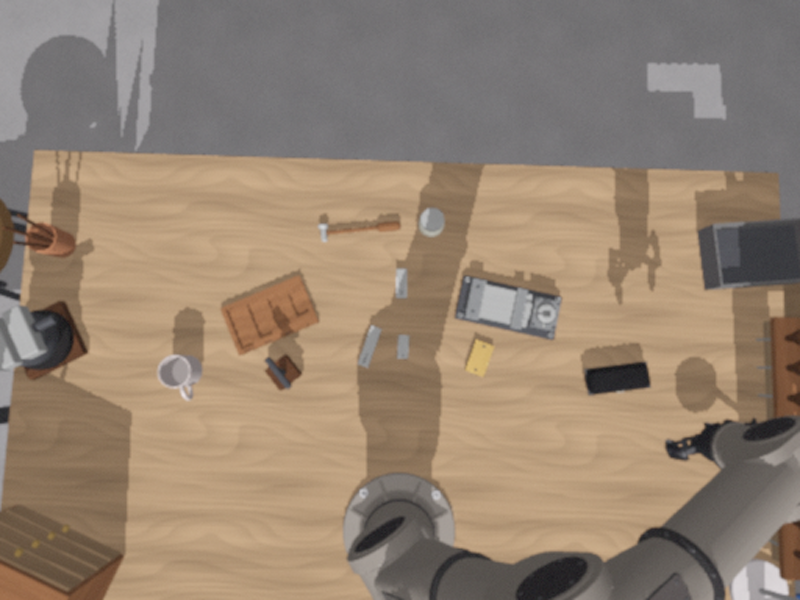

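View pics/side0.png

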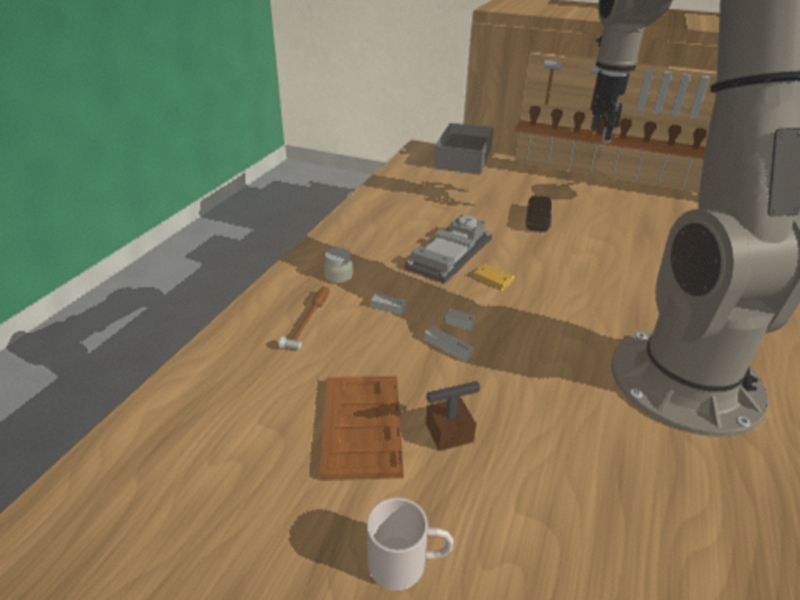

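Top view (800×600): vise at (508,307), plate (480,358), three blocks at (401,283), (369,346), (403,347), case (270,312), key stand (284,372). Now zoomed crops for corners.

```bash
python3 - <<'E'
from rig import manip
import cv2, numpy as np
def crop(n,c0,r0,w,h,s,out):
    d=manip.get_image(n)
    im=d["image"][r0:r0+h,c0:c0+w,::-1]
    im=cv2.resize(im,None,fx=s,fy=s,interpolation=cv2.INTER_LANCZOS4)
    for c in range(0,w,10): cv2.line(im,(c*s,0),(c*s,6 if (c+c0)%50 else 14),(0,0,255),1)
    cv2.imwrite(out,im)
np.savez("imgs.npz",**{n:manip.get_image(n)["image"] for n in("top","side")})
crop("top",225,165,140,85,5,"pics/t1.png")     # vise + plate + blocks
crop("top",138,170,80,85,7,"pics/t2.png")   # case + key
crop("side",200,135,130,100,6,"pics/s1.png")
E
```

```text
(no output)
```

View pics/t1.png

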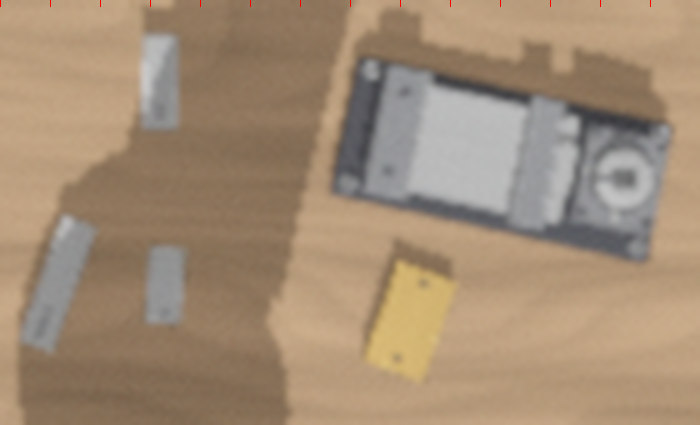

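View pics/t2.png

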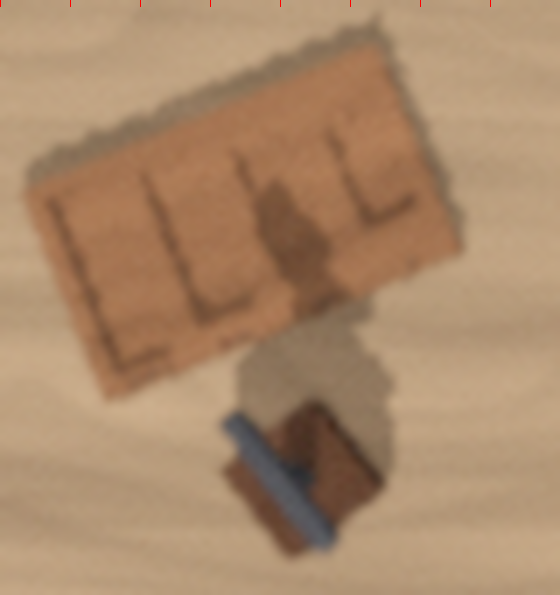

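View pics/s1.png

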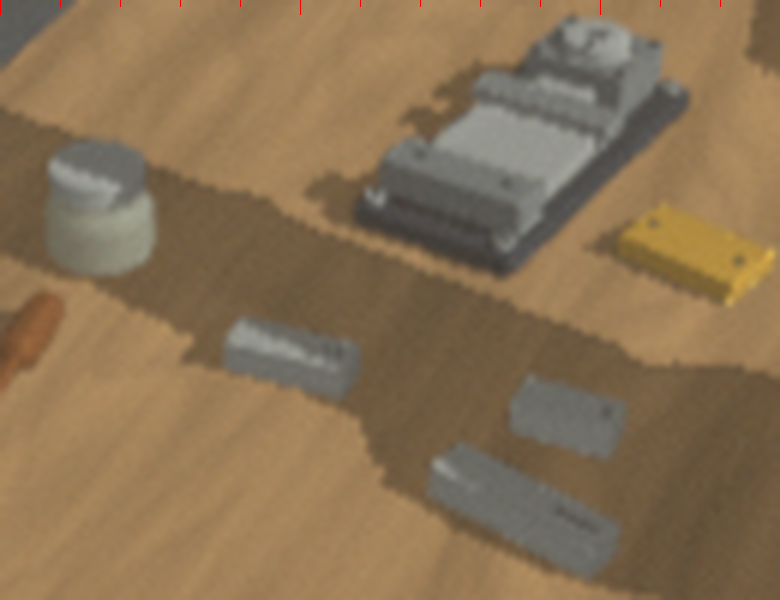

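Zoom: t1 shows block A (160,82; 2 dots), B (57,282; 4 dots), C (165,285; 1 dot), plate (410,320), spindle (624,178); t2 shows case corners (25,190),(378,42),(462,250),(108,400) and key bar (235,412)–(322,548). Fit poses, with both cameras.

```bash
cat > vis.py <<'E'
import numpy as np, cv2
from scipy.optimize import least_squares
C={'top':(np.array([[382.1169247,0,255.998],[0,382.1169247,189.9931],[0,0,1]]),np.array([[0.02644217,-0.99956238,0.01326119],[-0.99423024,-0.02767604,-0.10363527],[0.10395693,-0.01044434,-0.99452696]]),np.array([-0.00568546,0.58092126,1.50075637])),
'side':(np.array([[369.86613623,0,257.6602],[0,369.86613623,186.1618],[0,0,1]]),np.array([[-0.92973995,-0.3675741,0.02174629],[-0.22717489,0.5261321,-0.81949776],[0.28978473,-0.76686002,-0.57266964]]),np.array([0.55010102,0.17373071,1.12265856]))}
def proj(cam,X):
    K,R,t=C[cam]; p=(K@(R@np.atleast_2d(X).T+t[:,None])).T
    return p[:,:2]/p[:,2:]
def px(pts,s,c0=0,r0=0): return (np.array(pts,float)+.5)/s-.5+np.array([c0,r0])
def place(p,M):
    c,s=np.cos(p[2]),np.sin(p[2]); M=np.array(M,float)
    return np.c_[p[0]+c*M[:,0]-s*M[:,1],p[1]+s*M[:,0]+c*M[:,1],M[:,2]]
def fit(obs,p0):  # obs: list of (cam, model pts, pixels)
    f=lambda p:np.concatenate([(proj(c,place(p,M))-q).ravel() for c,M,q in obs])
    r=least_squares(f,p0); return r.x,np.sqrt(np.mean(r.fun**2))
def rect(lx,ly,z): return np.array([[lx,ly],[lx,-ly],[-lx,-ly],[-lx,ly]],float)*.5@np.array([[1,0,0],[0,1,0]])+[0,0,z]
E
python3 - <<'E'
from vis import *
T1=lambda p:px(p,5,225,165); T2=lambda p:px(p,7,138,170); S1=lambda p:px(p,6,200,135); S0=lambda p:px(p,1.5625)
# corners ordered +x+y, +x-y, -x-y, -x+y (world-like; up-left, up-right, down-right, down-left in top)
def go(n,M,t,s,p0,Ms=None):
    Ms=M if Ms is None else Ms
    for nm,o in(("top",[("top",M,t)]),("side",[("side",Ms,s)]),("both",[("top",M,t),("side",Ms,s)])):
        p,r=fit(o,p0); print(n,nm,np.round(p[:2]*1000,1),"yaw %.1f"%np.degrees(p[2]),"rms %.2f"%r)
V=[[.052,.042,.042],[-.052,.042,.042],[0,-.12,.06]]
go("vise",V,T1([(432,72),(408,200),(624,178)]),S1([(407,140),(548,180),(597,45)]),[.6,-.3,-.2])
go("case",rect(.132,.22,.015),T2([(25,190),(378,42),(462,250),(108,400)]),S0([(321,477),(328,378),(397,377),(402,476)]),[.6,.3,.4])
go("keybar",[[.046,0,.106],[-.046,0,.106]],T2([(235,412),(322,548)]),S0([(430,393),(479,384)]),[.5,.3,.6])
p,r=fit([("top",rect(.064,.064,.046),T2([(315,402),(383,485),(292,558),(225,470)]))],[.5,.3,-.6]);print("stand",p,r)
go("b2",rect(.028,.075,.022)[:, :],T1([(143,35),(178,36),(177,130),(141,128)]),S1([(225,342),(238,318),(360,345),(350,372)]),[.7,0,0],) if 0 else None
def blk(n,L,W,z,t,s,p0): go(n,rect(L,W,z),T1(t),S1(s),p0)
blk("b2",.075,.028,.022,[(143,35),(178,36),(177,130),(141,128)],[(225,342),(238,318),(360,345),(350,372)],[.7,0,0])
blk("b4",.105,.028,.022,[(68,213),(94,228),(52,350),(22,340)],[(432,472),(462,443),(618,522),(590,555)],[.5,0,-.3])
blk("b1",.06,.028,.022,[(150,246),(184,248),(182,323),(146,322)],[(512,405),(530,377),(626,403),(612,432)],[.5,0,0])
blk("plate",.084,.05,.016,[(400,260),(456,278),(422,380),(364,358)],[(622,232),(662,203),(774,252),(732,282)],[.5,-.2,-.3])
E
```

```text
vise top [ 570.4 -240.3] yaw -10.7 rms 0.15
vise side [ 572.8 -233.6] yaw -11.5 rms 0.64
vise both [ 572.1 -238.6] yaw -11.1 rms 0.68
case top [528.7 345. ] yaw 24.6 rms 0.21
case side [528.2 352.3] yaw 24.3 rms 0.68
case both [528.8 349.4] yaw 24.4 rms 0.87
keybar top [383.5 300.8] yaw 35.1 rms 0.49
keybar side [383.8 301.6] yaw 38.7 rms 0.94
keybar both [383.8 301.2] yaw 37.1 rms 0.80
stand [ 0.38292327  0.29808552 -0.86924942] 0.3124978582725654
b2 top [618.2   8.7] yaw 0.4 rms 0.14
b2 side [622.4  10.8] yaw 3.7 rms 0.33
b2 both [620.7   9.8] yaw 1.7 rms 0.54
b4 top [454.7  84.8] yaw -18.0 rms 0.43
b4 side [457.   89.7] yaw -18.0 rms 0.45
b4 both [456.4  86.9] yaw -18.0 rms 0.64
b1 top [ 4.553e+02 -2.000e-01] yaw -0.8 rms 0.08
b1 side [458.2   2.3] yaw -2.2 rms 0.25
b1 both [457.1   0.9] yaw -1.4 rms 0.40
plate top [ 433.4 -197.4] yaw -18.4 rms 0.23
plate side [ 435.4 -198.2] yaw -19.1 rms 0.28
plate both [ 434.4 -197.5] yaw -18.6 rms 0.32
```

```bash
cat > d.py <<'E'
# usage: d.py x y z(mm) yaw(deg) : shift in tool axes (mm) from the measured pose, turn about tool z
import sys,numpy as np
from scipy.spatial.transform import Rotation as Ro
from rig import manip
s=manip.observe(); R=Ro.from_quat(s["eef_rot"]).as_matrix(); p=s["tool_pos"]*1000
yaw=np.degrees(np.arctan2(R[1,0],R[0,0]))
print("t %.1f"%s["t"],"pos",p.round(1),"yaw %.1f"%yaw,"tilt",np.degrees(R[:2,2]).round(2),"F",s["force"].round(1),"M",s["ft_torque"].round(2),"open %.3f"%s["opening"],"grip %.0f"%s["grip_force"],"q7 %.2f"%s["joint_positions"][6])
a=[float(v) for v in sys.argv[1:]]
for i in range(0,len(a)-3,4):
    g=np.array(a[i:i+3]); T=a[i+3]
    dz=-((T-yaw+180)%360-180)
    print("  shift",(R.T@(g-p)).round(1),"turn rz %.1f"%dz)
    # next target is relative to this one
    c,sn=np.cos(np.radians(T)),np.sin(np.radians(T)); R=np.array([[c,sn,0],[sn,-c,0],[0,0,-1]]); p=g; yaw=T
E
python3 d.py 600 -150 245 24.3  383.5 300.8 200 24.3 383.5 300.8 200 37.5
```

```text
t 0.3 pos [ 278.1 -614.9  245.1] yaw 24.3 tilt [-0.01  0.02] F [-0.   0.6  0.4] M [-0.01  0.03 -0.02] open 0.998 grip 0 q7 -0.07
  shift [ 4.848e+02 -2.910e+02  2.000e-01] turn rz 0.0
  shift [ -11.8 -500.    45. ] turn rz -0.0
  shift [0. 0. 0.] turn rz -13.2
```

```bash
python3 -m jog '[[[0.0404,-0.02425,0,0,0,0,1],[0.0404,-0.02425,0,0,0,0,1],[0.0404,-0.02425,0,0,0,0,1],[0.0404,-0.02425,0,0,0,0,1],[0.0404,-0.02425,0,0,0,0,1],[0.0404,-0.02425,0,0,0,0,1],[0.0404,-0.02425,0,0,0,0,1],[0.0404,-0.02425,0,0,0,0,1]]]'
python3 -m jog '[[[0.0404,-0.02425,0,0,0,0,1],[0.0404,-0.02425,0,0,0,0,1],[0.0404,-0.02425,0,0,0,0,1],[0.0404,-0.02425,0,0,0,0,1],[0,0,0,0,0,0,1]]]'
python3 d.py  383.5 300.8 200 24.3 383.5 300.8 200 37.5
```

```text
t: 1.15
tool_pos: [0.4935, -0.3034, 0.2456]
eef_rot: [0.978, 0.211, 0.0, 0.0]
force: [1.4, -0.8, 0.4]
opening: 0.998
grip_force: 0.0
t: 1.65
tool_pos: [0.6031, -0.1429, 0.2452]
eef_rot: [0.977, 0.215, 0.001, -0.001]
force: [-0.4, -0.9, -0.5]
opening: 1.002
grip_force: 0.0
t 1.6 pos [ 603.1 -142.9  245.2] yaw 24.8 tilt [0.07 0.16] F [-0.4 -0.9 -0.5] M [-0.01  0.    0.06] open 1.002 grip 0 q7 -1.06
  shift [ -13.3 -494.8   46.2] turn rz 0.5
  shift [0. 0. 0.] turn rz -13.2
```

```bash
python3 -m jog '[[[-0.0012,-0.05,0.0045,0,0,0,1],[-0.0012,-0.05,0.0045,0,0,0,1],[-0.0012,-0.05,0.0045,0,0,0,1],[-0.0012,-0.05,0.0045,0,0,0,1],[-0.0012,-0.05,0.0045,0,0,0,1],[-0.0012,-0.05,0.0045,0,0,0,1],[-0.0012,-0.05,0.0045,0,0,0,1],[-0.0012,-0.05,0.0045,0,0,0,1]]]'
python3 -m jog '[[[-0.0012,-0.05,0.0045,0,0,0,1],[-0.0012,-0.05,0.0045,0,0,0,1],[0,0,0,0,0,-6.6,1],[0,0,0,0,0,-6.6,1],[0,0,0,0,0,0,1],[0,0,0,0,0,0,1]]]'
python3 d.py  383.5 300.8 160 37.5; python3 - <<'E'
from rig import manip
import cv2,numpy as np
a=manip.get_image("top")["image"][175:265,140:230,::-1]; b=manip.get_image("side")["image"][200:320,190:330,::-1]
a=cv2.resize(a,(400,400),interpolation=cv2.INTER_CUBIC); b=cv2.resize(b,(400,343),interpolation=cv2.INTER_CUBIC)
o=np.zeros((400,800,3),np.uint8); o[:,:400]=a; o[:343,400:]=b; cv2.imwrite("pics/k1.png",o)
E
```

```text
t: 2.45
tool_pos: [0.4261, 0.2103, 0.2097]
eef_rot: [0.978, 0.211, 0.0, 0.0]
force: [1.0, 0.9, -0.6]
opening: 0.996
grip_force: 0.0
t: 3.05
tool_pos: [0.3841, 0.2984, 0.2006]
eef_rot: [0.947, 0.32, 0.0, -0.0]
force: [-0.2, 0.6, -0.4]
opening: 1.0
grip_force: 0.0
t 3.0 pos [384.1 298.4 200.6] yaw 37.3 tilt [0. 0.] F [-0.2  0.6 -0.4] M [ 0.02  0.06 -0.01] open 1.000 grip 0 q7 -1.83
  shift [ 1.  -2.3 40.6] turn rz -0.2
```

View pics/k1.png

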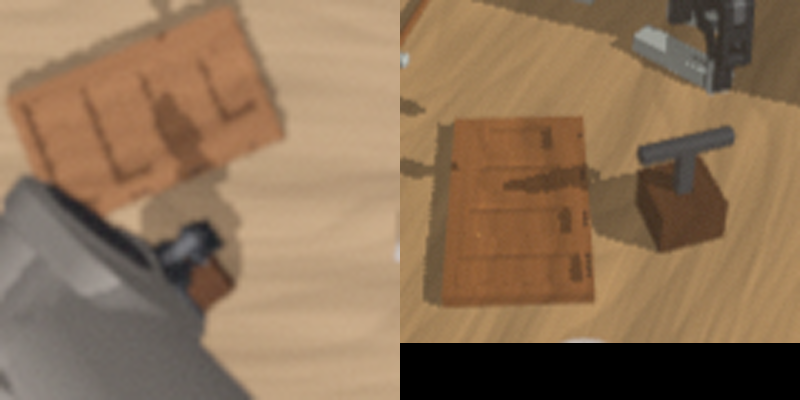

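```bash
python3 -m jog '[[[0.0006,-0.001,0.03,0,0,0,1],[0,0,0.03,0,0,0,1],[0,0,0.025,0,0,0,1],[0,0,0.0226,0,0,0,1],[0,0,0,0,0,0,1],[0,0,0,0,0,0,1]]]'
python3 d.py  383.5 300.8 93 37.5
python3 -m jog '[[[0,0,0,0,0,0,0.4],[0,0,0,0,0,0,0.3],[0,0,0,0,0,0,0.22],[0,0,0,0,0,0,0.22],[0,0,0,0,0,0,0.22],[0,0,0,0,0,0,0.22]]]' 20
python3 d.py  383.5 300.8 93 37.5
python3 -m jog '[[[0,0,0,0,0,0,0.1],[0,0,0,0,0,0,0.1],[0,0,0,0,0,0,0.1],[0,0,0,0,0,0,0.1]]]' 20
python3 d.py  383.5 300.8 93 37.5
```

```text
t: 3.75
tool_pos: [0.3839, 0.2998, 0.0933]
eef_rot: [0.947, 0.321, -0.0, 0.0]
force: [0.3, 0.3, 0.8]
opening: 1.0
grip_force: 0.0
t 3.8 pos [383.9 299.8  93.3] yaw 37.5 tilt [-0.02 -0.01] F [0.3 0.3 0.8] M [-0.01 -0.01 -0.02] open 1.000 grip 0 q7 -1.95
  shift [ 0.3 -1.   0.3] turn rz -0.0
t: 4.35
tool_pos: [0.3838, 0.2998, 0.093]
eef_rot: [0.947, 0.322, 0.0, -0.0]
force: [-0.8, -0.4, -0.5]
opening: 0.22
grip_force: 0.0
t 4.3 pos [383.8 299.8  93. ] yaw 37.5 tilt [0.01 0.  ] F [-0.8 -0.4 -0.5] M [-0.01 -0.01  0.  ] open 0.220 grip 0 q7 -1.95
  shift [ 0.4 -1.   0. ] turn rz 0.0
t: 4.75
tool_pos: [0.3838, 0.3, 0.093]
eef_rot: [0.947, 0.322, 0.0, -0.0]
force: [-1.2, 1.7, 2.4]
opening: 0.168
grip_force: 24.0
t 4.8 pos [383.8 300.   93. ] yaw 37.5 tilt [0.01 0.02] F [-1.2  1.7  2.4] M [0.56 0.26 0.04] open 0.168 grip 24 q7 -1.95
  shift [ 0.3 -0.8  0. ] turn rz 0.0
```

```bash
python3 -m jog '[[[0,0,0,0,0,0,0.05],[0,0,-0.01,0,0,0,0.05],[0,0,-0.02,0,0,0,0.05],[0,0,-0.03,0,0,0,0.05],[0,0,-0.04,0,0,0,0.05],[0,0,-0.03,0,0,0,0.05],[0,0,0,0,0,0,0.05]]]' 70
python3 d.py  550 -200 230 37.5 547.7 -358 230 37.5  547.7 -358 230 0.5
python3 - <<'E'
from vis import *
im=np.load("imgs.npz")["top"][190:212,338:362]
g=cv2.cvtColor(im,cv2.COLOR_RGB2GRAY); print(g)
u=cv2.resize(g,None,fx=8,fy=8,interpolation=cv2.INTER_CUBIC)
c=cv2.HoughCircles(cv2.GaussianBlur(u,(0,0),3),cv2.HOUGH_GRADIENT,1,60,param1=60,param2=12,minRadius=36,maxRadius=56)
print(None if c is None else c[0][:3])
K,R,t=C["top"]
for q in ([] if c is None else c[0][:3]):
    p=px(q[:2],8,338,190); d=R.T@np.linalg.inv(K)@[*p,1]; o=-R.T@t; print(p,o+d*(.06-o[2])/d[2], q[2]/8)
E
```

```text
t: 5.45
tool_pos: [0.385, 0.3007, 0.2271]
eef_rot: [0.947, 0.322, 0.003, -0.001]
force: [0.9, 0.4, -3.1]
opening: 0.168
grip_force: 68.7
t 5.5 pos [385.  300.7 227.1] yaw 37.5 tilt [0.28 0.17] F [ 0.9  0.4 -3.1] M [ 0.02 -0.01  0.01] open 0.168 grip 69 q7 -1.81
  shift [-174.1  497.6   -3.6] turn rz 0.0
  shift [-98.  123.9   0. ] turn rz -0.0
  shift [0. 0. 0.] turn rz 37.0
[[184 184 153  90  87  97 101 103 106  92  76  73  68  67  62  62  67  91
  111 141 142 140 161 167]
 [168 168 140  90 100 119 121 130 134 118 100  94  98  99  87  78  81 111
  123 150 152 140 162 169]
 [145 141 115  87 113 132 138 142 138 121 110 110 113 113 115 120 119 129
  138 146 139 147 165 169]
 [158 141 107  90 121 143 149 142 124 110 107 109 112 110 121 137 142 144
  141 139 133 147 161 162]
 [179 168 135 100 129 146 141 125 111 109 119 126 127 120 116 125 140 147
  133 120 135 154 163 164]
 [184 180 150 108 129 142 124 112 128 147 154 159 159 157 145 125 133 146
  141 135 147 159 164 165]
 [185 177 144 113 134 133 117 138 163 177 179 179 179 180 171 151 136 142
  148 148 152 162 165 163]
 [184 166 127 1
[... 805 characters left out ...]
9 148 150 148 147 150 170 189 193 193 190 187 177 160 146 149
  155 162 163 163 164 164]
 [ 93 103 122 133 145 149 147 143 149 167 171 169 167 158 150 147 148 150
  158 164 164 166 166 166]
 [ 94 110 121 123 139 150 151 147 147 160 159 141 139 140 145 147 148 151
  158 166 169 167 166 167]
 [ 98 117 130 131 139 149 150 149 151 169 167 150 149 149 148 140 132 142
  160 169 168 168 168 169]
 [ 97 110 116 120 123 131 138 142 147 160 161 150 148 147 142 125 114 133
  157 169 171 170 170 170]
 [ 92  93  93  93  98 106 115 121 124 131 137 141 143 143 142 128 122 139
  162 168 170 170 170 172]
 [ 93  91  93  92  89  91  96  95  97 101 111 116 119 117 127 129 127 145
  165 166 166 165 167 167]]
None
```

```bash
python3 -m jog '[[[-0.0145,0.0415,0,0,0,0,0.05],[-0.0145,0.0415,0,0,0,0,0.05],[-0.0145,0.0415,0,0,0,0,0.05],[-0.0145,0.0415,0,0,0,0,0.05],[-0.0145,0.0415,0,0,0,0,0.05],[-0.0145,0.0415,0,0,0,0,0.05],[-0.0145,0.0415,0,0,0,0,0.05],[-0.0145,0.0415,0,0,0,0,0.05]]]'
python3 -m jog '[[[-0.0145,0.0415,0,0,0,0,0.05],[-0.0145,0.0415,0,0,0,0,0.05],[-0.0145,0.0415,0,0,0,0,0.05],[-0.0145,0.0415,0,0,0,0,0.05],[0,0,0,0,0,0,0.05]]]'
python3 -m jog '[[[-0.0245,0.031,0,0,0,0,0.05],[-0.0245,0.031,0,0,0,0,0.05],[-0.0245,0.031,0,0,0,0,0.05],[-0.0245,0.031,0,0,0,7.4,0.05],[0,0,0,0,0,7.4,0.05],[0,0,0,0,0,7.4,0.05],[0,0,0,0,0,7.4,0.05],[0,0,0,0,0,7.4,0.05]]]'
python3 -m jog '[[[0,0,0,0,0,0,0.05],[0,0,0,0,0,0,0.05],[0,0,0,0,0,0,0.05]]]'
python3 d.py  547.7 -358 160 0.5
```

```text
t: 6.25
tool_pos: [0.4936, -0.0362, 0.2225]
eef_rot: [0.947, 0.322, -0.001, -0.0]
force: [1.3, 0.4, -2.4]
opening: 0.164
grip_force: 68.7
t: 6.75
tool_pos: [0.5488, -0.2074, 0.2218]
eef_rot: [0.948, 0.319, -0.001, 0.001]
force: [0.5, -0.1, -2.9]
opening: 0.161
grip_force: 69.0
t: 7.55
tool_pos: [0.5463, -0.359, 0.2219]
eef_rot: [1.0, 0.002, -0.001, -0.0]
force: [0.1, 0.2, -2.4]
opening: 0.162
grip_force: 69.3
t: 7.85
tool_pos: [0.5469, -0.359, 0.2226]
eef_rot: [1.0, 0.006, -0.0, -0.0]
force: [0.8, 0.1, -3.5]
opening: 0.163
grip_force: 69.2
t 7.8 pos [ 546.9 -359.   222.6] yaw 0.7 tilt [-0.03  0.02] F [ 0.8  0.1 -3.5] M [ 0.01  0.03 -0.01] open 0.163 grip 69 q7 -1.05
  shift [ 0.9 -1.  62.6] turn rz 0.2
```

```bash
python3 -m jog '[[[0.0009,-0.001,0.03,0,0,0.2,0.05],[0,0,0.03,0,0,0,0.05],[0,0,0.015,0,0,0,0.05],[0,0,0,0,0,0,0.05],[0,0,0.006,0,0,0,0.05],[0,0,0.003,0,0,0,0.05],[0,0,0,0,0,0,0.05]]]'
python3 d.py  547.7 -358 113 0.5
```

```text
t: 8.55
tool_pos: [0.5482, -0.3584, 0.1395]
eef_rot: [1.0, 0.003, 0.0, 0.0]
force: [-0.1, 0.1, -3.0]
opening: 0.161
grip_force: 69.2
t 8.6 pos [ 548.2 -358.4  139.5] yaw 0.3 tilt [ 0.04 -0.02] F [-0.1  0.1 -3. ] M [ 0.01 -0.01 -0.02] open 0.161 grip 69 q7 -1.06
  shift [-0.5 -0.4 26.5] turn rz -0.2
```

No contact 3.5 mm below the head top: in the mouth. Continue down slowly.

```bash
python3 -m jog '[[[0,0,0.003,0,0,0,0.05],[0,0,0.003,0,0,0,0.05],[0,0,0,0,0,0,0.05]]]'; python3 -m jog '[[[0,0,0.004,0,0,0,0.05],[0,0,0.004,0,0,0,0.05],[0,0,0,0,0,0,0.05]]]'; python3 d.py  547.7 -358 113 0.5
```

```text
t: 8.85
tool_pos: [0.5478, -0.3581, 0.1326]
eef_rot: [1.0, 0.003, -0.0, -0.0]
force: [0.4, 0.2, -2.6]
opening: 0.165
grip_force: 69.2
t: 9.15
tool_pos: [0.5476, -0.3579, 0.1241]
eef_rot: [1.0, 0.003, -0.0, -0.0]
force: [0.4, 0.2, -2.5]
opening: 0.161
grip_force: 69.2
t 9.2 pos [ 547.6 -357.9  124.1] yaw 0.3 tilt [-0.05  0.03] F [ 0.4  0.2 -2.5] M [-0.    0.    0.01] open 0.161 grip 69 q7 -1.06
  shift [ 0.1  0.1 11.1] turn rz -0.2
```

```bash
python3 -m jog '[[[0,0,0.004,0,0,0,0.05],[0,0,0.004,0,0,0,0.05],[0,0,0.002,0,0,0,0.05],[0,0,0.001,0,0,0,0.05],[0,0,0,0,0,0,0.05]]]'; python3 d.py  547.7 -358 113 0.5
```

```text
t: 9.65
tool_pos: [0.5479, -0.3581, 0.1137]
eef_rot: [1.0, 0.003, -0.0, -0.0]
force: [-0.5, -0.3, -3.3]
opening: 0.162
grip_force: 69.2
t 9.7 pos [ 547.9 -358.1  113.7] yaw 0.3 tilt [-0.01  0.01] F [-0.5 -0.3 -3.3] M [-0.01  0.01  0.02] open 0.162 grip 69 q7 -1.06
  shift [-0.2 -0.1  0.7] turn rz -0.2
```

```bash
python3 -m jog '[[[0,0,0.0005,0,0,-4,0.05],[0,0,0,0,0,-6,0.05],[0,0,0,0,0,-8,0.05],[0,0,0,0,0,-8,0.05],[0,0,0,0,0,-8,0.05],[0,0,0,0,0,-6,0.05],[0,0,0,0,0,0,0.05]]]'; python3 d.py  547.7 -358 113 80; python3 -m jog '[[[0,0,0,0,0,-8,0.05],[0,0,0,0,0,-8,0.05],[0,0,0,0,0,-8,0.05],[0,0,0,0,0,-6,0.05],[0,0,0,0,0,-3,0.05],[0,0,0,0,0,0,0.05]]]'; python3 d.py  547.7 -358 113 80
```

```text
t: 10.35
tool_pos: [0.5483, -0.3587, 0.1135]
eef_rot: [0.938, 0.345, 0.001, 0.0]
force: [4.5, -3.8, -6.9]
opening: 0.159
grip_force: 68.5
t 10.3 pos [ 548.3 -358.7  113.5] yaw 40.4 tilt [ 0.07 -0.03] F [ 4.5 -3.8 -6.9] M [-0.8  -1.03 -0.06] open 0.159 grip 68 q7 -0.45
  shift [ 0.  -1.   0.5] turn rz -39.6
t: 10.95
tool_pos: [0.5493, -0.3588, 0.1137]
eef_rot: [0.803, 0.596, 0.001, 0.001]
force: [9.2, -4.9, -10.9]
opening: 0.161
grip_force: 68.2
t 10.9 pos [ 549.3 -358.8  113.7] yaw 73.2 tilt [ 0.17 -0.05] F [  9.2  -4.9 -10.9] M [-1.22 -2.48 -0.2 ] open 0.161 grip 68 q7 0.05
  shift [ 0.3 -1.7  0.7] turn rz -6.8
```

```bash
python3 -m jog '[[[0,-0.001,0,0,0,-5,0.05],[0,0,0,0,0,0,0.05]]]'; python3 d.py  547.9 -358 113 80;  python3 -m jog '[[[0,0,0,0,0,-4,0.05],[0,0,0,0,0,0,0.05]]]'; python3 d.py  547.9 -358 113 80; python3 -m jog '[[[0,0,0,0,0,-4,0.05],[0,0,0,0,0,0,0.05]]]'; python3 d.py  547.9 -358 113 80
```

```text
t: 11.15
tool_pos: [0.5486, -0.3586, 0.1139]
eef_rot: [0.776, 0.631, 0.001, 0.002]
force: [9.8, -5.5, -10.6]
opening: 0.157
grip_force: 68.4
t 11.2 pos [ 548.6 -358.6  113.9] yaw 78.3 tilt [ 0.2  -0.08] F [  9.8  -5.5 -10.6] M [-1.38 -2.61 -0.18] open 0.157 grip 68 q7 0.12
  shift [ 0.4 -0.8  0.9] turn rz -1.7
t: 11.35
tool_pos: [0.5487, -0.3585, 0.1139]
eef_rot: [0.753, 0.658, 0.001, 0.002]
force: [10.2, -5.2, -9.9]
opening: 0.162
grip_force: 68.4
t 11.3 pos [ 548.7 -358.5  113.9] yaw 82.3 tilt [ 0.21 -0.07] F [10.2 -5.2 -9.9] M [-1.36 -2.83 -0.17] open 0.162 grip 68 q7 0.18
  shift [ 0.4 -0.9  0.9] turn rz 2.3
t: 11.55
tool_pos: [0.5488, -0.3585, 0.1139]
eef_rot: [0.73, 0.684, 0.001, 0.002]
force: [10.5, -6.0, -11.3]
opening: 0.158
grip_force: 68.4
t 11.6 pos [ 548.8 -358.5  113.9] yaw 86.3 tilt [ 0.22 -0.08] F [ 10.5  -6.  -11.3] M [-1.4  -2.98 -0.17] open 0.158 grip 68 q7 0.25
  shift [ 0.5 -0.9  0.9] turn rz 6.3
```

```bash
for i in 1 2; do :; done; python3 -m jog '[[[0,-0.0005,0,0,0,-3,0.05],[0,0,0,0,0,0,0.05]]]'; python3 d.py ;  python3 -m jog '[[[0,0,0,0,0,-3,0.05],[0,0,0,0,0,0,0.05]]]'; python3 d.py
python3 - <<'E'
from rig import manip
import cv2,numpy as np
a=manip.get_image("top")["image"][165:220,285:365,::-1]; b=manip.get_image("side")["image"][130:185,255:325,::-1]
a=cv2.resize(a,(400,275),interpolation=cv2.INTER_CUBIC); b=cv2.resize(b,(400,314),interpolation=cv2.INTER_CUBIC)
o=np.zeros((314,800,3),np.uint8); o[:275,:400]=a; o[:,400:]=b; cv2.imwrite("pics/v1.png",o)
E
```

```text
t: 11.75
tool_pos: [0.5486, -0.3585, 0.114]
eef_rot: [0.712, 0.702, 0.001, 0.002]
force: [12.9, -5.8, -11.8]
opening: 0.16
grip_force: 68.4
t 11.8 pos [ 548.6 -358.5  114. ] yaw 89.2 tilt [ 0.26 -0.08] F [ 12.9  -5.8 -11.8] M [-1.46 -3.48 -0.21] open 0.160 grip 68 q7 0.29
t: 11.95
tool_pos: [0.5487, -0.3585, 0.114]
eef_rot: [0.693, 0.721, 0.001, 0.002]
force: [14.3, -5.5, -12.9]
opening: 0.159
grip_force: 68.4
t 11.9 pos [ 548.7 -358.5  114. ] yaw 92.2 tilt [ 0.27 -0.08] F [ 14.3  -5.5 -12.9] M [-1.36 -3.59 -0.5 ] open 0.159 grip 68 q7 0.34
```

View pics/v1.png

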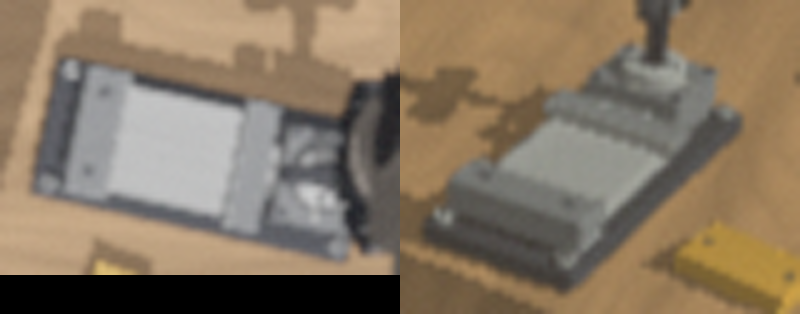

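Jaws stand wide open (gap from col 130 to 245 in the left picture). Back the turn off within the play, release the key and go to the plate.

```bash
python3 -m jog '[[[0,-0.0007,-0.0005,0,0,4,0.05],[0,0,0,0,0,1,0.05],[0,0,0,0,0,0,0.05]]]' 40; python3 d.py; python3 -m jog '[[[0,0,0,0,0,0,0.3],[0,0,0,0,0,0,0.5],[0,0,0,0,0,0,0.5],[0,0,0,0,0,0,0.5]]]'; python3 d.py 547.7 -358 260 87.2 434 -197.4 160 87.2
```

```text
t: 12.35
tool_pos: [0.548, -0.3584, 0.1145]
eef_rot: [0.725, 0.689, 0.001, 0.002]
force: [12.9, -4.7, -11.6]
opening: 0.163
grip_force: 68.6
t 12.3 pos [ 548.  -358.4  114.5] yaw 87.1 tilt [ 0.26 -0.09] F [ 12.9  -4.7 -11.6] M [-1.5  -3.42 -0.08] open 0.163 grip 69 q7 0.26
t: 12.75
tool_pos: [0.5457, -0.3578, 0.114]
eef_rot: [0.724, 0.69, -0.0, -0.0]
force: [0.6, 0.6, -0.2]
opening: 0.502
grip_force: 0.0
t 12.8 pos [ 545.7 -357.8  114. ] yaw 87.3 tilt [-0.01  0.  ] F [ 0.6  0.6 -0.2] M [-0.05 -0.03 -0.01] open 0.502 grip 0 q7 0.26
  shift [-1.00e-01  2.00e+00 -1.46e+02] turn rz 0.1
  shift [ 154.9 -121.4  100. ] turn rz -0.0
```

```bash
python3 -m jog '[[[0,0,-0.03,0,0,0,0.5],[0,0,-0.04,0,0,0,0.5],[0,0,-0.04,0,0,0,1],[0.0387,-0.031,0,0,0,-8,1],[0.0387,-0.031,0,0,0,0,1],[0,0,0,0,0,-8,1],[0,0,0,0,0,-8,1]]]'; python3 -m jog '[[[0,0,0,0,0,-8,1],[0,0,0,0,0,-8,1],[0,0,0,0,0,-8,1],[0,0,0,0,0,-8,1],[0,0,0,0,0,-8,1],[0,0,0,0,0,-8,1],[0,0,0,0,0,-2.3,1],[0,0,0,0,0,0,1]]]'; python3 d.py 434 -197.4 100 161.5
```

```text
t: 13.45
tool_pos: [0.4813, -0.2813, 0.2246]
eef_rot: [0.562, 0.827, -0.0, 0.0]
force: [0.0, -0.6, -0.7]
opening: 1.004
grip_force: 0.0
t: 14.25
tool_pos: [0.482, -0.2822, 0.2239]
eef_rot: [0.16, 0.987, 0.0, -0.0]
force: [-0.8, -0.2, 0.3]
opening: 0.999
grip_force: 0.0
t 14.2 pos [ 482.  -282.2  223.9] yaw 161.6 tilt [-0.01  0.01] F [-0.8 -0.2  0.3] M [ 0.04 -0.02 -0.04] open 0.999 grip 0 q7 1.48
  shift [ 72.2  65.3 124. ] turn rz 0.1
```

```bash
python3 -m jog '[[[0.0361,0.0326,0.04,0,0,0,1],[0.0361,0.0327,0.04,0,0,0,1],[0,0,0.044,0,0,0,1],[0,0,0.045,0,0,0,1],[0,0,0.03,0,0,0,1],[0,0,0,0,0,0,1],[0,0,0,0,0,0,1]]]'; python3 d.py 434 -197.4 17 161.5
```

```text
t: 14.95
tool_pos: [0.4444, -0.2146, 0.042]
eef_rot: [0.16, 0.987, 0.0, -0.0]
force: [0.2, -0.6, 0.8]
opening: 1.0
grip_force: 0.0
t 14.9 pos [ 444.4 -214.6   42. ] yaw 161.6 tilt [-0.03  0.03] F [ 0.2 -0.6  0.8] M [-0.02 -0.02  0.05] open 1.000 grip 0 q7 1.20
  shift [15.3 13.1 25. ] turn rz 0.1
```

```bash
python3 -m jog '[[[0.0153,0.0131,0,0,0,0,1],[0,0,0,0,0,0,1],[0,0,0.015,0,0,0,1],[0,0,0.0095,0,0,0,1],[0,0,0,0,0,0,1]]]'; python3 d.py 434 -197.4 17 161.5;  python3 -m jog '[[[0,0,0,0,0,0,0.8],[0,0,0,0,0,0,0.65],[0,0,0,0,0,0,0.5],[0,0,0,0,0,0,0.5],[0,0,0,0,0,0,0.5],[0,0,0,0,0,0,0.5]]]' 25; python3 d.py
```

```text
t: 15.45
tool_pos: [0.4334, -0.1978, 0.0161]
eef_rot: [0.16, 0.987, 0.0, -0.001]
force: [0.5, -1.0, -0.6]
opening: 0.999
grip_force: 0.0
t 15.4 pos [ 433.4 -197.8   16.1] yaw 161.6 tilt [-0.06  0.03] F [ 0.5 -1.  -0.6] M [ 0.04  0.   -0.  ] open 0.999 grip 0 q7 1.13
  shift [-0.4  0.6 -0.9] turn rz 0.1
t: 16.05
tool_pos: [0.4341, -0.1975, 0.0173]
eef_rot: [0.16, 0.987, 0.0, 0.0]
force: [-0.7, 2.5, 6.5]
opening: 0.574
grip_force: 25.8
t 16.1 pos [ 434.1 -197.5   17.3] yaw 161.6 tilt [ 0.04 -0.  ] F [-0.7  2.5  6.5] M [ 0.59  0.04 -0.07] open 0.574 grip 26 q7 1.13
```

```bash
python3 -m jog '[[[0,0,0,0,0,0,0.4],[0,0,0,0,0,0,0.4],[0,0,-0.015,0,0,0,0.4],[0,0,-0.03,0,0,0,0.4],[0,0,-0.045,0,0,0,0.4],[0,0,-0.03,0,0,0,0.4],[0,0,0,0,0,4,0.4],[0,0,0,0,0,8,0.4]]]' 90; python3 -m jog '[[[0,0,0,0,0,8,0.4],[0,0,0,0,0,8,0.4],[0,0,0,0,0,8,0.4],[0,0,0,0,0,8,0.4],[0,0,0,0,0,8,0.4],[0,0,0,0,0,8,0.4],[0,0,0,0,0,8,0.4],[0,0,0,0,0,8,0.4]]]'; python3 -m jog '[[[0,0,0,0,0,6.6,0.4],[0,0,0,0,0,0,0.4],[0,0,0,0,0,0,0.4]]]';python3 d.py 569.5 -245.2 100 79
```

```text
t: 16.85
tool_pos: [0.4337, -0.1982, 0.1378]
eef_rot: [0.264, 0.965, -0.0, 0.001]
force: [-1.1, -0.5, -5.3]
opening: 0.555
grip_force: 97.0
t: 17.65
tool_pos: [0.4332, -0.1976, 0.1367]
eef_rot: [0.735, 0.678, -0.0, -0.0]
force: [0.3, 0.1, -5.3]
opening: 0.555
grip_force: 97.0
t: 17.95
tool_pos: [0.4335, -0.1975, 0.1368]
eef_rot: [0.77, 0.638, -0.0, -0.0]
force: [-0.0, 0.4, -5.6]
opening: 0.549
grip_force: 97.0
t 17.9 pos [ 433.5 -197.5  136.8] yaw 79.3 tilt [-0.03  0.01] F [-0.   0.4 -5.6] M [0.01 0.02 0.05] open 0.549 grip 97 q7 -0.02
  shift [-21.5 142.6  36.7] turn rz 0.3
```

```bash
python3 -m jog '[[[-0.0054,0.0356,0,0,0,0.3,0.4],[-0.0054,0.0356,0,0,0,0,0.4],[-0.0054,0.0356,0,0,0,0,0.4],[-0.0054,0.0356,0,0,0,0,0.4],[0,0,0.02,0,0,0,0.4],[0,0,0.02,0,0,0,0.4],[0,0,0,0,0,0,0.4],[0,0,0,0,0,0,0.4]]]';python3 d.py 569.5 -245.2 55 79
python3 - <<'E'
from rig import manip
import cv2,numpy as np
a=manip.get_image("top")["image"][160:225,280:370,::-1]; b=manip.get_image("side")["image"][105:185,245:335,::-1]
a=cv2.resize(a,(400,289),interpolation=cv2.INTER_CUBIC); b=cv2.resize(b,(400,356),interpolation=cv2.INTER_CUBIC)
o=np.zeros((356,800,3),np.uint8); o[:289,:400]=a; o[:,400:]=b; cv2.imwrite("pics/p1.png",o)
E
```

```text
t: 18.75
tool_pos: [0.569, -0.2464, 0.097]
eef_rot: [0.773, 0.635, -0.0, -0.001]
force: [1.4, 0.5, -5.1]
opening: 0.547
grip_force: 97.0
t 18.8 pos [ 569.  -246.4   97. ] yaw 78.8 tilt [-0.05  0.04] F [ 1.4  0.5 -5.1] M [0.03 0.05 0.06] open 0.547 grip 97 q7 -0.07
  shift [ 1.2  0.3 42. ] turn rz -0.2
```

View pics/p1.png

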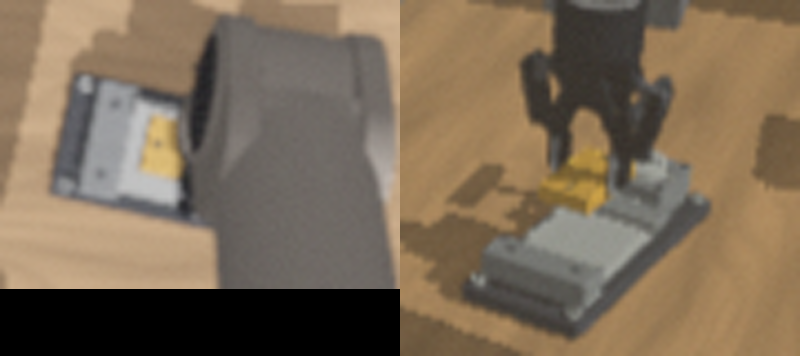

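Top view: the plate's leading end is clear of the fixed jaw by ≈6 mm after parallax; side view shows it level over the bed. Lower.

```bash
python3 -m jog '[[[0.001,0,0.02,0,0,0,0.4],[0,0,0.015,0,0,0,0.4],[0,0,0.005,0,0,0,0.4],[0,0,0,0,0,0,0.4]]]';python3 d.py 569.5 -245.2 47.3 79; python3 -m jog '[[[0,0,0.003,0,0,0,0.4],[0,0,0.0025,0,0,0,0.4],[0,0,0,0,0,0,0.4],[0,0,0,0,0,0,0.4]]]';python3 d.py 569.5 -245.2 47.3 79
```

```text
t: 19.25
tool_pos: [0.5691, -0.2453, 0.0565]
eef_rot: [0.773, 0.634, -0.0, -0.001]
force: [0.7, 0.8, -5.3]
opening: 0.554
grip_force: 97.0
t 19.2 pos [ 569.1 -245.3   56.5] yaw 78.8 tilt [-0.06  0.03] F [ 0.7  0.8 -5.3] M [ 0.06  0.   -0.02] open 0.554 grip 97 q7 -0.09
  shift [0.2 0.4 9.2] turn rz -0.2
t: 19.65
tool_pos: [0.5695, -0.2455, 0.0516]
eef_rot: [0.773, 0.634, 0.0, 0.0]
force: [-0.4, -0.1, -5.1]
opening: 0.556
grip_force: 97.0
t 19.6 pos [ 569.5 -245.5   51.6] yaw 78.7 tilt [0.01 0.  ] F [-0.4 -0.1 -5.1] M [0.04 0.03 0.01] open 0.556 grip 97 q7 -0.10
  shift [ 0.2 -0.1  4.3] turn rz -0.3
```

```bash
python3 -m jog '[[[0,0,0.0025,0,0,0,0.4],[0,0,0.0015,0,0,0,0.4],[0,0,0,0,0,0,0.4]]]';python3 d.py 569.5 -245.2 47.3 79; python3 -m jog '[[[0,0,0.001,0,0,0,0.4],[0,0,0,0,0,0,0.4]]]';python3 d.py 569.5 -245.2 47.3 79
```

```text
t: 19.95
tool_pos: [0.5695, -0.2455, 0.048]
eef_rot: [0.773, 0.634, -0.0, 0.0]
force: [-2.7, 1.2, 6.0]
opening: 0.556
grip_force: 98.2
t 19.9 pos [ 569.5 -245.5   48. ] yaw 78.7 tilt [ 0.01 -0.02] F [-2.7  1.2  6. ] M [0.2  0.77 0.04] open 0.556 grip 98 q7 -0.10
  shift [ 0.3 -0.1  0.7] turn rz -0.3
t: 20.15
tool_pos: [0.5696, -0.2455, 0.0479]
eef_rot: [0.773, 0.634, -0.0, 0.0]
force: [-9.7, 3.9, 21.5]
opening: 0.551
grip_force: 100.1
t 20.1 pos [ 569.6 -245.5   47.9] yaw 78.7 tilt [ 0.02 -0.04] F [-9.7  3.9 21.5] M [0.71 2.14 0.  ] open 0.551 grip 100 q7 -0.10
  shift [ 0.3 -0.2  0.6] turn rz -0.3
```

```bash
python3 -m jog '[[[0,0,-0.001,0,0,0,0.5],[0,0,0,0,0,0,0.7],[0,0,0,0,0,0,0.8],[0,0,0,0,0,0,0.8],[0,0,-0.03,0,0,0,0.8],[0,0,-0.04,0,0,0,0.8],[0,0,-0.05,0,0,0,0.8],[0,0,0,0,0,0,0.8]]]' 25
python3 d.py 547.7 -358 180 87.2
python3 - <<'E'
from rig import manip
import cv2,numpy as np
a=manip.get_image("top")["image"][160:225,280:370,::-1]; b=manip.get_image("side")["image"][105:185,245:335,::-1]
a=cv2.resize(a,(400,289),interpolation=cv2.INTER_CUBIC); b=cv2.resize(b,(400,356),interpolation=cv2.INTER_CUBIC)
o=np.zeros((356,800,3),np.uint8); o[:289,:400]=a; o[:,400:]=b; cv2.imwrite("pics/p2.png",o)
E
```

```text
t: 20.95
tool_pos: [0.5725, -0.2463, 0.174]
eef_rot: [0.773, 0.634, 0.002, 0.004]
force: [1.5, -0.5, -0.8]
opening: 0.799
grip_force: 0.0
t 20.9 pos [ 572.5 -246.3  174. ] yaw 78.7 tilt [ 0.49 -0.19] F [ 1.5 -0.5 -0.8] M [-0.03 -0.04  0.03] open 0.799 grip 0 q7 -0.04
  shift [-114.4   -2.5   -5.8] turn rz -8.5
```

View pics/p2.png

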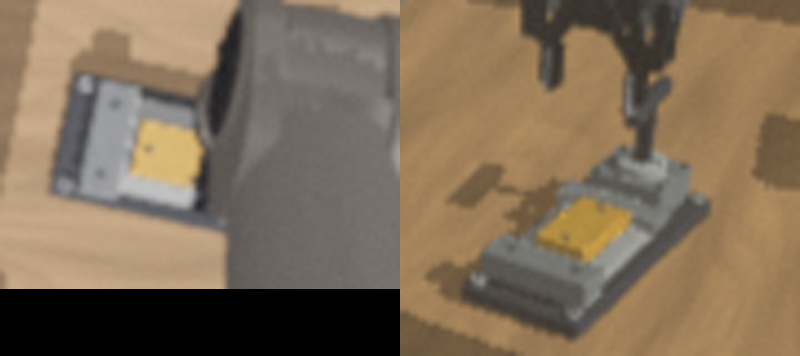

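Plate lies flat and central on the bed; the key stands in the socket. Regrasp the key.

```bash
python3 -m jog '[[[-0.038,0,-0.002,0,0,0,0.8],[-0.038,0,-0.002,0,0,0,0.8],[-0.038,0,-0.002,0,0,0,0.8],[0,0,0,0,0,-4.2,0.8],[0,0,0,0,0,-4.3,0.8],[0,0,0,0,0,0,0.8],[0,0,0,0,0,0,0.8]]]'; python3 d.py 547.7 -358 113.5 87.2
```

```text
t: 21.75
tool_pos: [0.5468, -0.3569, 0.1724]
eef_rot: [0.725, 0.689, -0.0, -0.001]
force: [0.4, -0.2, -0.0]
opening: 0.802
grip_force: 0.0
t 21.8 pos [ 546.8 -356.9  172.4] yaw 87.1 tilt [-0.07  0.06] F [ 0.4 -0.2 -0. ] M [0.02 0.01 0.03] open 0.802 grip 0 q7 0.28
  shift [-1.1  1.1 58.9] turn rz -0.1
```

```bash
python3 -m jog '[[[-0.001,0.001,0.02,0,0,0,0.6],[0,0,0.02,0,0,0,0.6],[0,0,0.0185,0,0,0,0.6],[0,0,0,0,0,0,0.4],[0,0,0,0,0,0,0.2],[0,0,0,0,0,0,0.1],[0,0,0,0,0,0,0.1],[0,0,0,0,0,0,0.1]]]' 25; python3 d.py 547.7 -358 113.5 87.2; python3 -m jog '[[[0,0,0,0,0,0,0.05],[0,0,0,0,0,0,0.05]]]' 70; python3 d.py 547.7 -358 113.5 87.2
```

```text
t: 22.55
tool_pos: [0.5486, -0.3584, 0.1157]
eef_rot: [0.724, 0.69, 0.0, 0.001]
force: [2.0, 1.0, -0.5]
opening: 0.168
grip_force: 27.8
t 22.6 pos [ 548.6 -358.4  115.7] yaw 87.2 tilt [ 0.07 -0.03] F [ 2.   1.  -0.5] M [ 0.12 -0.52 -0.06] open 0.168 grip 28 q7 0.26
  shift [ 0.4 -0.9  2.2] turn rz 0.0
t: 22.75
tool_pos: [0.5486, -0.3585, 0.1157]
eef_rot: [0.724, 0.69, 0.0, 0.001]
force: [1.5, 0.8, 6.3]
opening: 0.157
grip_force: 69.8
t 22.8 pos [ 548.6 -358.5  115.7] yaw 87.2 tilt [ 0.07 -0.03] F [1.5 0.8 6.3] M [ 0.13 -0.46  0.03] open 0.157 grip 70 q7 0.26
  shift [ 0.5 -1.   2.2] turn rz 0.0
```

```bash
python3 -m jog '[[[0,0,0,0,0,5,0.05],[0,0,0,0,0,8,0.05],[0,0,0,0,0,8,0.05],[0,0,0,0,0,8,0.05],[0,0,0,0,0,8,0.05],[0,0,0,0,0,8,0.05],[0,0,0,0,0,5,0.05],[0,0,0,0,0,0,0.05]]]';python3 d.py 548.6 -358.5 115.7 11; python3 -m jog '[[[0,0,0,0,0,8,0.05],[0,0,0,0,0,8,0.05],[0,0,0,0,0,6,0.05],[0,0,0,0,0,0,0.05]]]';python3 d.py 548.6 -358.5 115.7 0
```

```text
t: 23.55
tool_pos: [0.5483, -0.3574, 0.1156]
eef_rot: [0.948, 0.318, 0.0, -0.0]
force: [-3.0, 5.4, 10.8]
opening: 0.164
grip_force: 70.3
t 23.6 pos [ 548.3 -357.4  115.6] yaw 37.1 tilt [-0.01  0.03] F [-3.   5.4 10.8] M [1.44 0.58 0.08] open 0.164 grip 70 q7 -0.51
  shift [-0.4  1.  -0.1] turn rz 26.1
t: 23.95
tool_pos: [0.5485, -0.3569, 0.1157]
eef_rot: [0.991, 0.131, 0.0, -0.001]
force: [-2.8, 7.7, 12.3]
opening: 0.159
grip_force: 70.6
t 23.9 pos [ 548.5 -356.9  115.7] yaw 15.1 tilt [-0.01  0.08] F [-2.8  7.7 12.3] M [2.07 0.63 0.16] open 0.159 grip 71 q7 -0.84
  shift [-0.3  1.6 -0. ] turn rz 15.1
```

```bash
python3 -m jog '[[[0,0.0005,0,0,0,6,0.05],[0,0,0,0,0,6,0.05],[0,0,0,0,0,0,0.05]]]' >/dev/null;python3 d.py; python3 -m jog '[[[0,0,0,0,0,4,0.05],[0,0,0,0,0,0,0.05]]]' >/dev/null;python3 d.py;python3 -m jog '[[[0,0,0,0,0,3,0.05],[0,0,0,0,0,0,0.05]]]'>/dev/null;python3 d.py 548.6 -358.5 115.7 0
```

```text
t 24.2 pos [ 548.6 -356.8  115.7] yaw 3.1 tilt [-0.01  0.12] F [-2.8 11.9 14.8] M [2.83 0.73 0.17] open 0.156 grip 71 q7 -1.02
t 24.4 pos [ 548.6 -356.8  115.7] yaw -0.8 tilt [-0.01  0.13] F [-2.9 11.1 14.3] M [2.99 0.6  0.15] open 0.163 grip 71 q7 -1.08
t 24.6 pos [ 548.7 -356.7  115.7] yaw -3.8 tilt [-0.    0.14] F [-3.5 11.7 14.9] M [3.05 0.63 0.15] open 0.162 grip 71 q7 -1.13
  shift [ 0.   1.8 -0. ] turn rz -3.8
```

```bash
python3 -m jog '[[[0,-0.001,0,0,0,3,0.05],[0,0,0,0,0,0,0.05]]]' >/dev/null;python3 d.py; python3 -m jog '[[[0,0,0,0,0,3,0.05],[0,0,0,0,0,0,0.05]]]' >/dev/null;python3 d.py;python3 -m jog '[[[0,0,0,0,0,3,0.05],[0,0,0,0,0,0,0.05]]]'>/dev/null;python3 d.py 548.6 -358.5 115.7 0
```

```text
t 24.9 pos [ 548.7 -356.3  115.7] yaw -6.8 tilt [0.01 0.09] F [-2.   9.6 13. ] M [2.32 0.48 0.17] open 0.159 grip 71 q7 -1.17
t 25.1 pos [ 548.8 -356.2  115.7] yaw -9.8 tilt [0.01 0.1 ] F [-2.6  8.7 13.5] M [2.34 0.44 0.28] open 0.158 grip 71 q7 -1.22
t 25.2 pos [ 548.8 -356.2  115.7] yaw -12.8 tilt [0.01 0.1 ] F [-1.7  9.2 12.9] M [2.41 0.39 0.61] open 0.160 grip 71 q7 -1.26
  shift [ 0.3  2.3 -0. ] turn rz -12.8
```

```bash
python3 -m jog '[[[0,0,0,0,0,3,0.05],[0,0,0,0,0,0,0.05]]]' >/dev/null;python3 d.py;python3 -m jog '[[[0,0,0,0,0,2,0.05],[0,0,0,0,0,0,0.05]]]'>/dev/null;python3 d.py 
python3 - <<'E'
from rig import manip
import cv2,numpy as np
a=manip.get_image("top")["image"][160:225,280:370,::-1]; b=manip.get_image("side")["image"][105:185,245:335,::-1]
a=cv2.resize(a,(400,289),interpolation=cv2.INTER_CUBIC); b=cv2.resize(b,(400,356),interpolation=cv2.INTER_CUBIC)
o=np.zeros((356,800,3),np.uint8); o[:289,:400]=a; o[:,400:]=b; cv2.imwrite("pics/p3.png",o)
E
```

```text
t 25.4 pos [ 548.9 -356.1  115.7] yaw -15.7 tilt [0.01 0.1 ] F [-2.4  8.4 13.4] M [2.42 0.38 0.85] open 0.160 grip 71 q7 -1.31
t 25.6 pos [ 548.9 -356.1  115.7] yaw -17.7 tilt [0.01 0.1 ] F [-1.8  8.9 13.5] M [2.37 0.36 1.09] open 0.157 grip 71 q7 -1.34
```

View pics/p3.png

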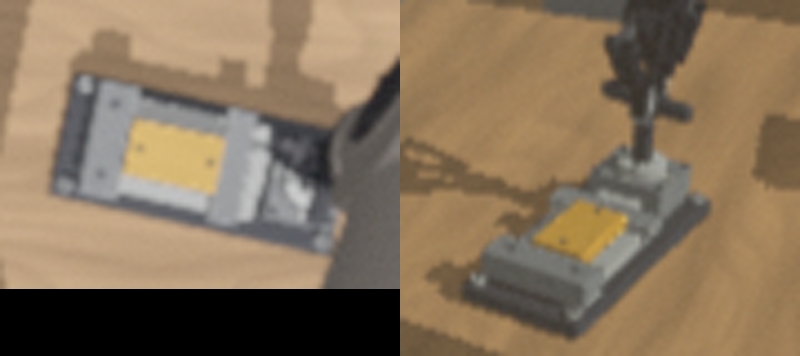

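```bash
python3 - <<'E'
from vis import *
K,R,t=C["top"]
for q,z in (((175,156),.046),((130,137.5),.042)):
    p=px([q],4.4444,280,160)[0]; d=R.T@np.linalg.inv(K)@[*p,1]; o=-R.T@t; w=(o+d*(z-o[2])/d[2])*1000
    v=w[:2]-[570.5,-240.3]; a=np.radians(-11); print(w.round(1), "vise xy",(v@[np.cos(a),np.sin(a)]).round(1),(v@[-np.sin(a),np.cos(a)]).round(1))
E
python3 -m jog '[[[0,-0.001,0,0,0,-6,0.05],[0,0,0,0,0,-6,0.05],[0,0,0,0,0,0,0.05]]]' >/dev/null;python3 d.py 548.6 -358.5 200 -6
```

```text
[ 567.3 -240.2   46. ] vise xy -3.1 -0.5
[ 583.3 -200.3   42. ] vise xy 4.9 41.7
t 26.1 pos [ 548.8 -356.2  115.7] yaw -5.5 tilt [0.02 0.05] F [-1.   6.1 11.2] M [1.43 0.34 0.02] open 0.163 grip 70 q7 -1.15
  shift [  0.    2.2 -84.3] turn rz 0.5
```

```bash
python3 -m jog '[[[0,0,-0.005,0,0,0,0.05],[0,0,-0.01,0,0,0,0.05],[0,0,-0.015,0,0,0,0.05],[0,0,-0.02,0,0,0,0.05],[0,0,-0.03,0,0,0,0.05],[0,0,-0.03,0,0,0,0.05],[0,0,0,0,0,0,0.05],[0,0,0,0,0,0,0.05]]]';python3 d.py 548 -200 225 -5.5  384 300 225 -5.5 384 300 225 37.5
```

```text
t: 26.85
tool_pos: [0.5486, -0.3574, 0.2264]
eef_rot: [0.999, -0.051, 0.001, 0.001]
force: [0.0, -0.4, -2.7]
opening: 0.161
grip_force: 68.9
t 26.9 pos [ 548.6 -357.4  226.4] yaw -5.8 tilt [ 0.09 -0.07] F [ 0.  -0.4 -2.7] M [0.01 0.   0.01] open 0.161 grip 69 q7 -1.16
  shift [ -16.5 -156.6    1.1] turn rz -0.3
  shift [-211.2 -482.     0. ] turn rz -0.0
  shift [0. 0. 0.] turn rz -43.0
```

```bash
python3 -m jog '[[[-0.004,-0.039,0,0,0,0,0.05],[-0.004,-0.039,0,0,0,0,0.05],[-0.004,-0.039,0,0,0,0,0.05],[-0.004,-0.039,0,0,0,0,0.05],[-0.0176,-0.0402,0,0,0,0,0.05],[-0.0176,-0.0402,0,0,0,0,0.05],[-0.0176,-0.0402,0,0,0,0,0.05],[-0.0176,-0.0402,0,0,0,0,0.05]]]' >/dev/null
python3 -m jog '[[[-0.0176,-0.0402,0,0,0,0,0.05],[-0.0176,-0.0402,0,0,0,0,0.05],[-0.0176,-0.0402,0,0,0,0,0.05],[-0.0176,-0.0402,0,0,0,0,0.05],[-0.0176,-0.0402,0,0,0,0,0.05],[-0.0176,-0.0402,0,0,0,0,0.05],[-0.0176,-0.0402,0,0,0,0,0.05],[-0.0176,-0.0402,0,0,0,0,0.05]]]' >/dev/null
python3 -m jog '[[[0,0,0,0,0,-7.2,0.05],[0,0,0,0,0,-7.2,0.05],[0,0,0,0,0,-7.2,0.05],[0,0,0,0,0,-7.2,0.05],[0,0,0,0,0,-7.2,0.05],[0,0,0,0,0,-7.2,0.05],[0,0,0,0,0,0,0.05],[0,0,0,0,0,0,0.05]]]'
python3 d.py 383.8 300 155 37.5
```

```text
t: 29.25
tool_pos: [0.3865, 0.3007, 0.2245]
eef_rot: [0.948, 0.319, -0.0, 0.0]
force: [-0.9, -0.3, -3.3]
opening: 0.16
grip_force: 69.2
t 29.2 pos [386.5 300.7 224.5] yaw 37.2 tilt [-0.04 -0.04] F [-0.9 -0.3 -3.3] M [-0.    0.01 -0.01] open 0.160 grip 69 q7 -1.80
  shift [-2.5 -1.1 69.5] turn rz -0.3
```

```bash
python3 -m jog '[[[-0.0025,-0.0011,0.03,0,0,-0.3,0.05],[0,0,0.03,0,0,0,0.05],[0,0,0.01,0,0,0,0.05],[0,0,0.018,0,0,0,0.05],[0,0,0.006,0,0,0,0.05],[0,0,0,0,0,0,0.05]]]'>/dev/null
python3 d.py 383.8 300 124 37.5;python3 -m jog '[[[0,0,0.004,0,0,0,0.05],[0,0,0.003,0,0,0,0.05],[0,0,0,0,0,0,0.05]]]'>/dev/null
python3 d.py 383.8 300 96 37.5
```

```text
t 29.9 pos [383.9 300.4 130.8] yaw 37.7 tilt [-0.05 -0.04] F [-0.1 -0.6 -3.1] M [0.04 0.04 0.02] open 0.159 grip 69 q7 -1.88
  shift [-0.3  0.3  6.8] turn rz 0.2
t 30.1 pos [384.  301.3 124.3] yaw 37.7 tilt [0.03 0.07] F [-1.7  5.3 -2.3] M [1.37 0.48 0.03] open 0.160 grip 69 q7 -1.89
  shift [-1.   0.9 28.3] turn rz 0.2
```

```bash
python3 -m jog '[[[0.001,-0.0008,0,0,0,0,0.05],[0,0,0.003,0,0,0,0.05],[0,0,0,0,0,0,0.05]]]'>/dev/null
python3 d.py;python3 -m jog '[[[0,0,0.004,0,0,0,0.05],[0,0,0.004,0,0,0,0.05],[0,0,0,0,0,0,0.05]]]'>/dev/null
python3 d.py 383.8 300 96 37.5
```

```text
t 30.4 pos [384.2 302.  120.8] yaw 37.7 tilt [-0.    0.03] F [-2.5  4.2 -2.4] M [1.37 0.56 0.04] open 0.163 grip 69 q7 -1.89
t 30.8 pos [384.  301.9 112.4] yaw 37.8 tilt [-0.03  0.01] F [-2.6  5.5 -5.9] M [1.44 0.59 0.13] open 0.161 grip 69 q7 -1.90
  shift [-1.4  1.4 16.4] turn rz 0.3
```

```bash
python3 -m jog '[[[0,-0.0006,0.004,0,0,0,0.05],[0,0,0.004,0,0,0,0.05],[0,0,0.003,0,0,0,0.05],[0,0,0,0,0,0,0.05]]]'>/dev/null
python3 d.py;python3 -m jog '[[[0,0,0.003,0,0,0,0.05],[0,0,0.0015,0,0,0,0.05],[0,0,0,0,0,0,0.05]]]'>/dev/null
python3 d.py 383.8 300 96 37.5
```

```text
t 31.1 pos [383.7 302.  101.4] yaw 37.7 tilt [-0.04 -0.02] F [-2.4  2.6 -5.7] M [0.98 0.54 0.1 ] open 0.157 grip 69 q7 -1.91
t 31.4 pos [383.9 302.2  97.2] yaw 37.7 tilt [-0.01 -0.  ] F [-1.6  3.5 -5.8] M [1.01 0.54 0.03] open 0.159 grip 69 q7 -1.92
  shift [-1.4  1.7  1.2] turn rz 0.2
```

```bash
python3 -m jog '[[[0,0,0.001,0,0,0,0.05],[0,0,0,0,0,0,0.05]]]'>/dev/null
python3 d.py;python3 -m jog '[[[0,0,0,0,0,0,0.3],[0,0,0,0,0,0,0.5],[0,0,0,0,0,0,0.5],[0,0,-0.03,0,0,0,0.5],[0,0,-0.04,0,0,0,0.5],[0,0,-0.04,0,0,0,0.5],[0,0,0,0,0,0,0.5]]]'>/dev/null
python3 d.py 530 150 220 37.5 700 -150 220 37.5
```

```text
t 31.6 pos [383.9 302.2  96.4] yaw 37.7 tilt [-0.  0.] F [-2.6  2.8 -3. ] M [0.91 0.63 0.03] open 0.165 grip 69 q7 -1.92
t 32.4 pos [385.7 303.7 211.3] yaw 37.7 tilt [0.34 0.24] F [-0.6  0.4 -1.2] M [ 0.09 -0.03 -0.03] open 0.498 grip 0 q7 -1.81
  shift [ 20.1 209.9  -8.5] turn rz 0.2
  shift [-47.8 341.5   0. ] turn rz -0.0
```

```bash
python3 -m jog '[[[-0.0098,0.0482,0,0,0,0,1],[-0.0098,0.0482,0,0,0,0,1],[-0.0098,0.0482,0,0,0,0,1],[-0.0098,0.0482,0,0,0,0,1],[-0.0098,0.0482,0,0,0,0,1],[-0.0098,0.0482,0,0,0,0,1],[-0.0098,0.0482,0,0,0,0,1],[-0.0098,0.0482,0,0,0,0,1]]]' >/dev/null
python3 -m jog '[[[-0.0346,0.0285,0,0,0,0,1],[-0.0346,0.0285,0,0,0,0,1],[-0.0346,0.0285,0,0,0,0,1],[-0.0346,0.0285,0,0,0,0,1],[-0.0346,0.0285,0,0,0,0,1],[-0.0346,0.0285,0,0,0,0,1],[0,0,0,0,0,0,1]]]' >/dev/null
python3 d.py; python3 - <<'E'
from rig import manip
import cv2,numpy as np
im={n:manip.get_image(n)["image"] for n in("top","side")}; np.savez("imgs2.npz",**im)
a=im["top"][165:255,140:370,::-1]
cv2.imwrite("pics/b1.png",cv2.resize(a,(800,313),interpolation=cv2.INTER_CUBIC))
E
```

```text
t 33.9 pos [ 495.5 -319.6  206.1] yaw 37.3 tilt [-0.07 -0.13] F [-0.3  0.3 -0.8] M [ 0.06 -0.03  0.01] open 0.999 grip 0 q7 -0.48
```

View pics/b1.png

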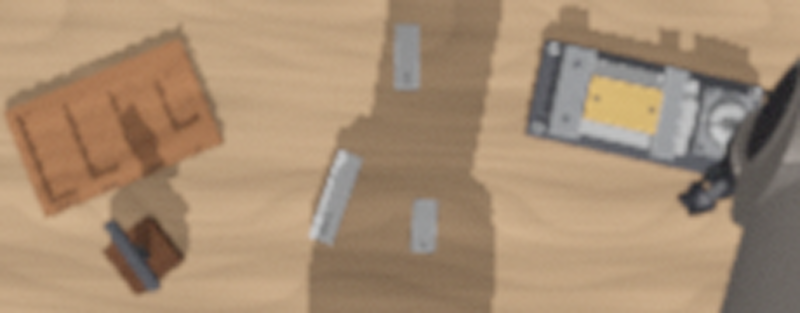

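Block 1 has been knocked to (424,226) in this picture (moved ≈35 mm); blocks 2 and 4 unchanged; plate clamped, key in stand. Measure blocks/plate by low saturation / yellow segmentation.

```bash
cat > seg.py <<'E'
from vis import *
def world(p,z):
    K,R,t=C["top"]; d=R.T@np.linalg.inv(K)@[*p,1]; o=-R.T@t; return (o+d*(z-o[2])/d[2])
def segs(im,r0,r1,c0,c1,z,kind,s=8):
    u=cv2.resize(im[r0:r1,c0:c1],None,fx=s,fy=s,interpolation=cv2.INTER_CUBIC).astype(int)
    d=u[...,0]-u[...,2]  # red minus blue
    m=((d<u.max(2)*.22) if kind=="grey" else (d>u.max(2)*.5)).astype(np.uint8)
    for c in cv2.findContours(m,cv2.RETR_EXTERNAL,cv2.CHAIN_APPROX_NONE)[0]:
        if cv2.contourArea(c)<40*s*s: continue
        b=cv2.boxPoints(cv2.minAreaRect(c)); w=np.array([world(px([q],s,c0,r0)[0],z) for q in b])
        e1,e2=w[1]-w[0],w[2]-w[1]; L=e1 if np.hypot(*e1[:2])>np.hypot(*e2[:2]) else e2
        print(kind,"centre",(w.mean(0)[:2]*1000).round(1),"size",round(1000*np.hypot(*e1[:2])),round(1000*np.hypot(*e2[:2])),"long yaw %.1f"%(np.degrees(np.arctan2(L[1],L[0]))%180))
E
python3 - <<'E'
from seg import *
im=np.load("imgs2.npz")["top"]; i0=np.load("imgs.npz")["top"]
for i in(i0,im): segs(i,168,245,225,275,.022,"grey"); print()
segs(i0,212,245,290,322,.016,"brass"); segs(im,180,210,300,335,.046,"brass")
E
```

```text
grey centre [455.3   0.5] size 64 32 long yaw 178.7
grey centre [454.6  86.4] size 110 33 long yaw 162.2
grey centre [618.9   9.5] size 33 81 long yaw 1.4

grey centre [424.1 -16.2] size 64 32 long yaw 178.1
grey centre [454.5  86.7] size 110 34 long yaw 162.3
grey centre [618.4   9.2] size 32 80 long yaw 1.4
```

```bash
sed -i 's/\*.5))/*.42))/' seg.py; python3 - <<'E'
from seg import *
im=np.load("imgs2.npz")["top"]; i0=np.load("imgs.npz")["top"]
segs(i0,212,245,290,322,.016,"brass"); segs(im,180,210,300,335,.046,"brass")
print(im[194,312:324], i0[228,302:308])
E
python3 d.py 620 9.5 160 1.4
```

```text
brass centre [ 433.7 -196. ] size 87 53 long yaw 161.4
brass centre [ 568.2 -238.4] size 45 79 long yaw 78.8
[[207 178 116]
 [215 185 119]
 [216 185 118]
 [216 184 118]
 [215 184 118]
 [215 183 117]
 [216 185 119]
 [214 182 115]
 [216 184 119]
 [214 184 116]
 [214 184 117]
 [213 183 116]] [[213 182 116]
 [213 181 116]
 [213 181 116]
 [213 182 116]
 [213 182 116]
 [213 182 115]]
t 34.0 pos [ 497.7 -314.2  206.1] yaw 37.6 tilt [-0.03  0.  ] F [-0.2  0.6 -0.2] M [ 0.02 -0.03  0.01] open 1.003 grip 0 q7 -0.49
  shift [ 294.4 -181.8   46. ] turn rz 36.2
```

```bash
python3 - <<'E'
from vis import *
im=np.load("imgs2.npz")["top"]; s=8;r0,r1,c0,c1=168,232,136,210
u=cv2.resize(im[r0:r1,c0:c1],None,fx=s,fy=s,interpolation=cv2.INTER_CUBIC).astype(float)
u=np.maximum(u,1); m=((u[...,2]/u[...,0]<.54)).astype(np.uint8)
m=cv2.morphologyEx(m,cv2.MORPH_OPEN,np.ones((25,25))); m=cv2.morphologyEx(m,cv2.MORPH_CLOSE,np.ones((25,25)))
from seg import world
for c in cv2.findContours(m,cv2.RETR_EXTERNAL,cv2.CHAIN_APPROX_NONE)[0]:
    if cv2.contourArea(c)<s*s*100: continue
    b=cv2.boxPoints(cv2.minAreaRect(c)); w=np.array([world(px([q],s,c0,r0)[0],.015) for q in b])*1000
    print(w.mean(0).round(1),np.linalg.norm(w[1]-w[0]),np.linalg.norm(w[2]-w[1]),np.degrees(np.arctan2(*(w[1]-w[0])[1::-1])))
print(im[200,160],im[170,160])
E
python3 -m jog '[[[0.04,-0.025,0,0,0,0,0.7],[0.04,-0.025,0,0,0,0,0.7],[0.04,-0.025,0,0,0,0,0.7],[0.04,-0.025,0,0,0,0,0.7],[0.04,-0.025,0,0,0,0,0.7],[0.04,-0.025,0,0,0,0,0.7],[0.04,-0.025,0.01,0,0,0,0.7],[0,0,0.01,0,0,7.2,0.7]]]' >/dev/null
python3 -m jog '[[[0,0,0.01,0,0,7.2,0.7],[0,0,0.01,0,0,7.2,0.7],[0,0,0,0,0,7.2,0.7],[0,0,0,0,0,7.4,0.7],[0,0,0,0,0,0,0.7],[0,0,0,0,0,0,0.7]]]' >/dev/null
python3 d.py 618.5 9.4 60 1.4 618.5 9.4 24 1.4
```

```text
[527.7 345.3  15. ] 220.30723576185994 133.30088318472403 -65.16732071411079
[137  95  67] [183 156 123]
t 35.4 pos [612.6  -2.1 166.4] yaw 1.9 tilt [-0.01  0.01] F [ 0.6 -0.2  0.3] M [-0.    0.02  0.03] open 0.695 grip 0 q7 -1.67
  shift [  6.3 -11.3 106.4] turn rz 0.5
  shift [ 0.  0. 36.] turn rz -0.0
```

```bash
python3 -m jog '[[[0.006,-0.0113,0.03,0,0,0.5,0.7],[0,0,0.04,0,0,0,0.7],[0,0,0.036,0,0,0,0.7],[0,0,0,0,0,0,0.7],[0,0,0,0,0,0,0.7]]]' >/dev/null
python3 d.py 618.5 9.4 24 1.4
```

```text
t 35.9 pos [618.4   8.4  60.9] yaw 1.2 tilt [-0.05  0.01] F [0.1 0.8 0.1] M [-0.    0.08  0.02] open 0.699 grip 0 q7 -1.71
  shift [ 0.1 -1.  36.9] turn rz -0.2
```

```bash
python3 - <<'E'
from rig import manip
from seg import *
segs(manip.get_image("top")["image"],190,245,225,275,.022,"grey")
E
```

```text
grey centre [454.4  86.7] size 111 34 long yaw 161.6
grey centre [474.4  -7.9] size 118 219 long yaw 1.2
```

```bash
python3 -m jog '[[[0,-0.001,0.02,0,0,0,0.7],[0,0,0.0165,0,0,0,0.7],[0,0,0,0,0,0,0.7],[0,0,0,0,0,0,0.4],[0,0,0,0,0,0,0.25],[0,0,0,0,0,0,0.25],[0,0,0,0,0,0,0.25]]]' 25 >/dev/null
python3 d.py; python3 -m jog '[[[0,0,0,0,0,0,0.2],[0,0,0,0,0,0,0.2],[0,0,-0.01,0,0,0,0.2],[0,0,-0.03,0,0,0,0.2],[0,0,-0.04,0,0,0,0.2],[0,0,0,0,0,0,0.2]]]' 90 >/dev/null
python3 d.py 539.4 320.6 95 1.2 539.4 320.6 45 24.7
```

```text
t 36.6 pos [619.    9.3  25.1] yaw 1.0 tilt [0.08 0.01] F [-1.7  0.7  7.4] M [0.08 0.35 0.1 ] open 0.319 grip 25 q7 -1.72
t 37.2 pos [621.1   9.3 109.6] yaw 1.0 tilt [0.42 0.04] F [ 1.8 -0.  -2.6] M [ 0.02 -0.06 -0.03] open 0.298 grip 90 q7 -1.71
  shift [ -76.3 -312.7   14.2] turn rz -0.2
  shift [ 0.  0. 50.] turn rz -23.5
```

```bash
python3 -m jog '[[[-0.0095,-0.039,0,0,0,0,0.2],[-0.0095,-0.039,0,0,0,0,0.2],[-0.0095,-0.039,0,0,0,0,0.2],[-0.0095,-0.039,0,0,0,0,0.2],[-0.0095,-0.039,0,0,0,0,0.2],[-0.0095,-0.039,0,0,0,0,0.2],[-0.0095,-0.039,0,0,0,0,0.2],[-0.0095,-0.039,0,0,0,0,0.2]]]' >/dev/null
python3 -m jog '[[[0,0,0,0,0,-8,0.2],[0,0,0,0,0,-8,0.2],[0,0,0.02,0,0,-7.5,0.2],[0,0,0,0,0,0,0.2],[0,0,0,0,0,0,0.2]]]' >/dev/null
python3 d.py 539.4 320.6 50 24.7
python3 - <<'E'
from rig import manip
from seg import *
segs(manip.get_image("top")["image"],168,255,225,285,.022,"grey")
E
```

```text
t 38.5 pos [536.6 319.3  83.9] yaw 24.3 tilt [-0.06 -0.03] F [-0.5 -0.7 -3.3] M [ 0.01 -0.04  0.04] open 0.296 grip 90 q7 -1.91
  shift [ 3.1  0.  33.9] turn rz -0.4
grey centre [424.1 -16.1] size 64 32 long yaw 178.6
grey centre [454.3  86.6] size 109 34 long yaw 162.5
```

```bash
python3 -m jog '[[[0.0035,0,0.02,0,0,-0.4,0.2],[0,0,0.018,0,0,0,0.2],[0,0,0.004,0,0,0,0.2],[0,0,0,0,0,0,0.2]]]' >/dev/null
python3 d.py 539.4 320.6 31 24.7;  python3 -m jog '[[[0,0,0.003,0,0,0,0.2],[0,0,0.003,0,0,0,0.2],[0,0,0,0,0,0,0.2]]]' >/dev/null
python3 d.py 539.4 320.6 31 24.7
```

```text
t 39.0 pos [539.9 321.3  42.1] yaw 24.9 tilt [-0.02 -0.02] F [-0.4 -0.3 -3. ] M [0.04 0.02 0.01] open 0.296 grip 90 q7 -1.92
  shift [-0.7  0.4 11.1] turn rz 0.2
t 39.2 pos [540.1 321.3  36.2] yaw 24.9 tilt [0.02 0.01] F [-0.5  0.4 -3.8] M [0.01 0.04 0.01] open 0.300 grip 90 q7 -1.92
  shift [-0.9  0.3  5.2] turn rz 0.2
```

```bash
python3 -m jog '[[[-0.0005,0,0.003,0,0,0,0.2],[0,0,0.0015,0,0,0,0.2],[0,0,0,0,0,0,0.2]]]' >/dev/null
python3 d.py; python3 -m jog '[[[0,0,0,0,0,0,0.36],[0,0,0,0,0,0,0.42],[0,0,0,0,0,0,0.42],[0,0,-0.02,0,0,0,0.42],[0,0,-0.04,0,0,0,0.42],[0,0,-0.02,0,0,0,0.5],[0,0,0,0,0,0,0.7]]]' 25 >/dev/null
python3 d.py 454.5 86.7 100 24.7 454.5 86.7 60 -18
```

```text
t 39.5 pos [539.5 321.   31.5] yaw 24.9 tilt [-0.01 -0.  ] F [-1. -1. -2.] M [-0.1   0.21  0.  ] open 0.297 grip 90 q7 -1.92
t 40.2 pos [541.1 322.1 114.8] yaw 24.9 tilt [0.25 0.16] F [ 0.1 -0.1 -0.1] M [-0.02 -0.04 -0.02] open 0.655 grip 0 q7 -1.89
  shift [-177.8  177.    13.8] turn rz 0.2
  shift [ 0.  0. 40.] turn rz 42.7
```

```bash
python3 -m jog '[[[-0.0296,0.0295,0,0,0,0,0.7],[-0.0296,0.0295,0,0,0,0,0.7],[-0.0296,0.0295,0,0,0,0,0.7],[-0.0296,0.0295,0,0,0,0,0.7],[-0.0296,0.0295,0,0,0,0,0.7],[-0.0296,0.0295,0,0,0,0,0.7],[0,0,0,0,0,8,0.7],[0,0,0,0,0,8,0.7]]]' >/dev/null
python3 -m jog '[[[0,0,0,0,0,8,0.7],[0,0,0,0,0,8,0.7],[0,0,0.02,0,0,8,0.7],[0,0,0.02,0,0,2.5,0.7],[0,0,0,0,0,0,0.7],[0,0,0,0,0,0,0.7]]]' >/dev/null
python3 d.py 454.5 86.6 25 -17.8
```

```text
t 41.6 pos [452.8  85.6  71.4] yaw -17.4 tilt [-0.07 -0.02] F [-0.  -0.   0.5] M [-0.05 -0.03  0.  ] open 0.699 grip 0 q7 -2.23
  shift [ 1.4 -1.5 46.4] turn rz 0.4
```

```bash
python3 -m jog '[[[0.0014,-0.0013,0.02,0,0,0.4,0.7],[0,0,0.016,0,0,0,0.7],[0,0,0.0105,0,0,0,0.7],[0,0,0,0,0,0,0.7],[0,0,0,0,0,0,0.4],[0,0,0,0,0,0,0.25],[0,0,0,0,0,0,0.25],[0,0,0,0,0,0,0.25]]]' 25 >/dev/null
python3 d.py; python3 -m jog '[[[0,0,0,0,0,0,0.2],[0,0,0,0,0,0,0.2],[0,0,-0.01,0,0,0,0.2],[0,0,-0.03,0,0,0,0.2],[0,0,-0.04,0,0,0,0.2],[0,0,0,0,0,0,0.2]]]' 90 >/dev/null
python3 d.py 494.4 418.8 100 -18 494.4 418.8 45 24.7
```

```text
t 42.5 pos [455.6  86.9  25.9] yaw -18.0 tilt [0.1  0.04] F [-1.5  0.6  7.8] M [ 0.32  0.23 -0.  ] open 0.320 grip 25 q7 -2.25
t 43.0 pos [457.   87.  109.5] yaw -18.0 tilt [0.36 0.11] F [ 0.5  0.7 -4.6] M [ 0.04 -0.07 -0.01] open 0.296 grip 91 q7 -2.24
  shift [ -66.9 -327.1   10.4] turn rz 0.0
  shift [ 0.  0. 55.] turn rz -42.7
```

```bash
python3 -m jog '[[[0.0098,-0.0347,-0.003,0,0,0,0.2],[0.0098,-0.0347,-0.003,0,0,0,0.2],[0.0098,-0.0347,-0.003,0,0,0,0.2],[0.0098,-0.0347,-0.003,0,0,0,0.2],[-0.0211,-0.0377,0,0,0,0,0.2],[-0.0211,-0.0377,0,0,0,0,0.2],[-0.0211,-0.0377,0,0,0,0,0.2],[-0.0211,-0.0377,0,0,0,0,0.2]]]' >/dev/null
python3 -m jog '[[[-0.0211,-0.0377,0,0,0,0,0.2],[0,0,0,0,0,-8,0.2],[0,0,0,0,0,-8,0.2],[0,0,0,0,0,-8,0.2],[0,0,0,0,0,-8,0.2],[0,0,0,0,0,-8,0.2],[0,0,0,0,0,-2.7,0.2],[0,0,0,0,0,0,0.2]]]' >/dev/null
python3 -m jog '[[[0,0,0,0,0,0,0.2],[0,0,0.03,0,0,0,0.2],[0,0,0,0,0,0,0.2]]]'>/dev/null
python3 d.py 494.4 418.8 45 24.7
python3 - <<'E'
from rig import manip
from seg import *
segs(manip.get_image("top")["image"],168,255,225,285,.022,"grey")
E
```

```text
t 45.0 pos [491.1 416.8  83.9] yaw 24.7 tilt [-0.21 -0.2 ] F [-1.2 -0.5 -4.9] M [-0.04  0.06  0.01] open 0.293 grip 91 q7 -2.07
  shift [ 4.  -0.5 38.9] turn rz -0.0
grey centre [424.1 -16.2] size 64 32 long yaw 178.1
```

```bash
python3 -m jog '[[[0.0045,-0.0005,0.02,0,0,0,0.2],[0,0,0.017,0,0,0,0.2],[0,0,0,0,0,0,0.2],[0,0,0,0,0,0,0.2]]]' >/dev/null
python3 d.py 494.4 418.8 32 24.7;  python3 -m jog '[[[0,0,0.006,0,0,0,0.2],[0,0,0.004,0,0,0,0.2],[0,0,0,0,0,0,0.2]]]' >/dev/null
python3 d.py 494.4 418.8 32 24.7
```

```text
t 45.4 pos [496.3 420.6  50.1] yaw 24.7 tilt [-0.03 -0.02] F [-0.7  0.9 -4.6] M [ 0.04  0.   -0.01] open 0.297 grip 91 q7 -2.08
  shift [-2.5  0.8 18.1] turn rz 0.0
t 45.7 pos [496.4 420.4  39.7] yaw 24.7 tilt [-0.02 -0.02] F [ 0.  -0.8 -5.1] M [-0.03  0.03 -0.01] open 0.294 grip 91 q7 -2.08
  shift [-2.5  0.6  7.7] turn rz 0.0
```

```bash
python3 -m jog '[[[-0.0015,0.0006,-0.001,0,0,0,0.2],[0,0,0,0,0,0,0.2],[0,0,0.004,0,0,0,0.2],[0,0,0,0,0,0,0.2]]]' >/dev/null
python3 d.py 494.4 418.8 32 24.7;  python3 -m jog '[[[0,0,0.003,0,0,0,0.2],[0,0,0.0015,0,0,0,0.2],[0,0,0,0,0,0,0.2]]]' >/dev/null
python3 d.py 494.4 418.8 32 24.7
```

```text
t 46.1 pos [495.4 419.4  36.6] yaw 24.7 tilt [-0.01 -0.  ] F [ 0.2  0.1 -4.8] M [ 0.08 -0.02  0.01] open 0.291 grip 91 q7 -2.08
  shift [-1.1  0.1  4.6] turn rz 0.0
t 46.4 pos [495.4 419.5  32.5] yaw 24.7 tilt [-0. -0.] F [-1.5 -0.3 -2. ] M [-0.12  0.23 -0.07] open 0.295 grip 91 q7 -2.08
  shift [-1.2  0.2  0.5] turn rz 0.0
```

```bash
python3 -m jog '[[[0,0,0,0,0,0,0.36],[0,0,0,0,0,0,0.42],[0,0,0,0,0,0,0.42],[0,0,-0.02,0,0,0,0.42],[0,0,-0.04,0,0,0,0.42],[0,0,-0.04,0,0,0,0.6],[-0.0075,0.0433,0,0,0,0,0.7],[-0.0075,0.0433,0,0,0,0,0.7]]]' 25 >/dev/null
python3 -m jog '[[[-0.0075,0.0433,0,0,0,0,0.7],[-0.0075,0.0433,0,0,0,0,0.7],[-0.0334,0.0327,0,0,0,0,0.7],[-0.0334,0.0327,0,0,0,0,0.7],[-0.0334,0.0327,0,0,0,0,0.7],[-0.0334,0.0327,0,0,0,0,0.7],[-0.0334,0.0327,0,0,0,0,0.7],[-0.0334,0.0327,0,0,0,0,0.7]]]' >/dev/null
python3 -m jog '[[[0,0,0.02,0,0,8,0.7],[0,0,0.02,0,0,8,0.7],[0,0,0.02,0,0,8,0.7],[0,0,0,0,0,2.4,0.7],[0,0,0,0,0,0,0.7],[0,0,0,0,0,0,0.7]]]' >/dev/null
python3 d.py 430 -16.4 50 -1.6 424.1 -16.2 25 -1.6
```

```text
t 48.6 pos [441.1 -12.4  72.8] yaw -1.6 tilt [0.04 0.01] F [0.5 0.5 0.1] M [-0.   -0.05  0.03] open 0.703 grip 0 q7 -1.74
  shift [-11.    4.3  22.8] turn rz 0.0
  shift [-5.9 -0.  25. ] turn rz -0.0
```

```bash
python3 -m jog '[[[-0.0145,0.0038,0,0,0,0,0.7],[0,0,0.02,0,0,0,0.7],[0,0,0.015,0,0,0,0.7],[0,0,0,0,0,0,0.7],[0,0,0,0,0,0,0.7]]]' >/dev/null
python3 d.py 427 -16.3 25 -1.6
```

```text
t 49.1 pos [426.4 -15.8  37.9] yaw -1.6 tilt [0.01 0.01] F [1.1 0.1 0.3] M [ 0.02 -0.04 -0.  ] open 0.699 grip 0 q7 -1.74
  shift [ 0.6  0.4 12.9] turn rz -0.0
```

```bash
python3 -m jog '[[[0,0.0003,0.0125,0,0,0,0.7],[0,0,0,0,0,0,0.7],[0,0,0,0,0,0,0.4],[0,0,0,0,0,0,0.25],[0,0,0,0,0,0,0.25],[0,0,0,0,0,0,0.25]]]' 25 >/dev/null
python3 d.py; python3 -m jog '[[[0,0,0,0,0,0,0.2],[0,0,0,0,0,0,0.2],[0.002,0,-0.01,0,0,0,0.2],[0.01,0,-0.03,0,0,0,0.2],[0.02,0,-0.04,0,0,0,0.2],[0,0,-0.01,0,0,0,0.2],[0,0,0,0,0,0,0.2]]]' 90 >/dev/null
python3 d.py 550 160 120 -1.6 563.8 272.5 110 -1.6 563.8 272.5 50 24.7
```

```text
t 49.7 pos [426.6 -16.   25.7] yaw -1.7 tilt [0.06 0.01] F [-1.7  0.4  9.2] M [0.12 0.48 0.05] open 0.313 grip 25 q7 -1.75
t 50.4 pos [459.2 -17.1 116.7] yaw -1.7 tilt [0.2  0.02] F [-0.8  0.2 -3.9] M [0.01 0.05 0.04] open 0.297 grip 90 q7 -1.72
  shift [  85.6 -179.7   -2.9] turn rz -0.1
  shift [  10.7 -112.8   10. ] turn rz -0.0
  shift [ 0.  0. 60.] turn rz -26.3
```

```bash
python3 -m jog '[[[0.0171,-0.036,0,0,0,0,0.2],[0.0171,-0.036,0,0,0,0,0.2],[0.0171,-0.036,0,0,0,0,0.2],[0.0171,-0.036,0,0,0,0,0.2],[0.0171,-0.036,0,0,0,0,0.2],[0.0036,-0.0376,0,0,0,0,0.2],[0.0036,-0.0376,0,0,0,0,0.2],[0.0036,-0.0376,0,0,0,0,0.2]]]' >/dev/null
python3 -m jog '[[[0,0,0,0,0,-8,0.2],[0,0,0.01,0,0,-8,0.2],[0,0,0.02,0,0,-8,0.2],[0,0,0.02,0,0,-2.4,0.2],[0,0,0,0,0,0,0.2],[0,0,0,0,0,0,0.2],[0,0,0,0,0,0,0.2]]]' >/dev/null
python3 d.py 564.4 272.6 50 24.7
```

```text
t 51.9 pos [563.  272.9  65.5] yaw 24.7 tilt [0.02 0.01] F [ 0.2 -0.7 -2. ] M [-0.    0.01 -0.  ] open 0.294 grip 90 q7 -1.83
  shift [ 1.2  0.8 15.5] turn rz -0.0
```

```bash
python3 -m jog '[[[0.0012,0.0008,0.015,0,0,0,0.2],[0,0,0.012,0,0,0,0.2],[0,0,0,0,0,0,0.2],[0,0,0,0,0,0,0.2]]]' >/dev/null
python3 d.py 564.4 272.6 32 24.7;  python3 -m jog '[[[0,0,0.003,0,0,0,0.2],[0,0,0.002,0,0,0,0.2],[0,0,0,0,0,0,0.2]]]' >/dev/null
python3 d.py 564.4 272.6 32 24.7
```

```text
t 52.3 pos [563.5 273.   37.1] yaw 24.8 tilt [-0.09 -0.01] F [-2.2  4.6 -6. ] M [ 1.03  0.73 -0.04] open 0.296 grip 96 q7 -1.83
  shift [0.7 0.7 5.1] turn rz 0.1
t 52.6 pos [564.3 273.3  33.1] yaw 24.8 tilt [0.02 0.05] F [-1.3  5.5 -4.9] M [1.33 0.21 0.03] open 0.293 grip 96 q7 -1.83
  shift [-0.2  0.7  1.1] turn rz 0.1
```

```bash
python3 -m jog '[[[0,-0.0012,0,0,0,0,0.2],[0,0,0,0,0,0,0.2]]]' >/dev/null
python3 d.py;  python3 -m jog '[[[0,0,0.0012,0,0,0,0.2],[0,0,0,0,0,0,0.2]]]' >/dev/null
python3 d.py 564.4 272.6 32 24.7
```

```text
t 52.8 pos [564.  273.5  33.1] yaw 24.7 tilt [ 0.02 -0.01] F [ 0.2 -0.6 -2.5] M [ 0.04  0.04 -0.03] open 0.291 grip 97 q7 -1.84
t 53.0 pos [564.2 273.5  32.1] yaw 24.7 tilt [ 0.03 -0.  ] F [-0.1 -0.7  2.4] M [-0.05  0.25 -0.02] open 0.293 grip 97 q7 -1.84
  shift [-0.1  0.9  0.1] turn rz 0.0
```

```bash
python3 -m jog '[[[0,0,0,0,0,0,0.36],[0,0,0,0,0,0,0.42],[0,0,0,0,0,0,0.42],[0,0,-0.02,0,0,0,0.42],[0,0,-0.04,0,0,0,0.42],[0,0,-0.04,0,0,0,0.6],[-0.0334,0.0327,0,0,0,0,0.7],[-0.0334,0.0327,0,0,0,0,0.7]]]' 25 >/dev/null
python3 -m jog '[[[-0.02,0.04,0,0,0,0,0.7],[-0.02,0.04,-0.01,0,0,0,0.7],[-0.02,0.04,-0.01,0,0,0,0.7],[-0.02,0.04,-0.01,0,0,0,0.7],[-0.02,0.04,-0.01,0,0,0,0.7],[0,0,0,0,0,0,0.7],[0,0,0,0,0,0,0.7]]]' >/dev/null
python3 d.py; python3 - <<'E'
from rig import manip
import cv2,numpy as np
im={n:manip.get_image(n)["image"] for n in("top","side")}
a=im["top"][165:265,140:240,::-1]; b=im["side"][100:325,160:330,::-1]
a=cv2.resize(a,(380,380),interpolation=cv2.INTER_CUBIC); b=cv2.resize(b,(420,556),interpolation=cv2.INTER_CUBIC)
o=np.zeros((556,800,3),np.uint8); o[:380,:380]=a; o[:,380:]=b; cv2.imwrite("pics/f1.png",o)
E
```

```text
t 54.5 pos [523.4 -38.2 172.1] yaw 24.6 tilt [ 0.04 -0.  ] F [-0.6  1.   0.1] M [0.07 0.03 0.03] open 0.702 grip 0 q7 -1.24
```

View pics/f1.png

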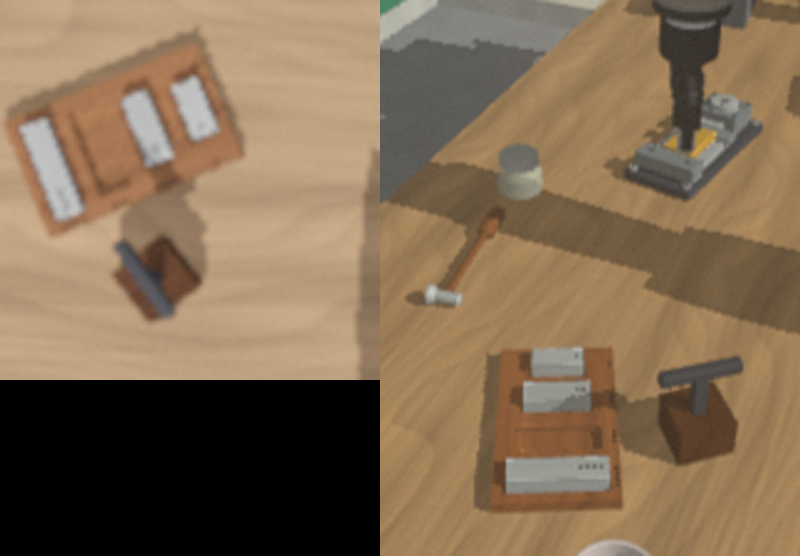

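The picture shows blocks 1, 2 and 4 level in their own pockets (left view, cols 50/148/195), the key standing in its stand, the plate clamped, and the bench clear.

```bash
python3 -c "
from rig import manip
print(manip.close_job())"
```

```text
the job is handed in; nothing more can be done
None
```

The job is handed in: the plate is clamped in the vise, the key is back in its stand, and the three setting blocks that were on the bench (60, 75 and 105 mm) are in their own pockets; the final picture showed all of this, but the hand-in gave no verdict.

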